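# Ink the printing blocks on the proofing press

### The arm

A 6-joint arm with a two-finger parallel gripper is mounted at the origin on the work surface. World frame = base frame: x ahead of the robot, y to its left, z up, the work surface at z = 0. Lengths are in m, angles in rad, forces in N, time in s.
With the tool pointing down it reaches from about 0.25 to 0.8 m from the base axis. Payload 3.9 kg.
Tool frame: the origin (TCP) lies on the centre line of the jaws, within the pads' length; the fingertips stand 14 mm ahead of it and the grasp point (between the pads) lies 5 mm behind it; z points along the fingers, x is the direction in which the jaws open and shut, and the axes are right-handed (so a half turn about z gives the same grasp; the last joint's range is limited). The gripper opens to 85 mm and grips with 20 to 120 N. Pads are 22 mm wide; open, the fingers measure 114 mm over their backs; the gripper's body (76 mm by 85 mm) begins 54 mm behind the grasp point. The pads swing forward as they close: fully open they stand 13 mm farther back than shut.
Start: joints at [-1.125, 0.26, -0.138, 1.173, 0, 1.571], TCP at [0.226, -0.474, 0.245] pointing down, gripper open.
Joint ranges: [-2.78, 2.78], [-0.83, 1.72], [-1.28, 1.37], [-1.9, 2.12], [-1.57, 1.48], [-3.14, 3.14]. Speed limits (rad/s): [2.57, 2.57, 3.14, 3.14, 3.14, 3.14].

### API

Orientations are given as [roll, pitch, yaw] about the fixed x, y, z axes, in that order (R = Rz(yaw) Ry(pitch) Rx(roll)).
In Python, from rig import telemetry, get_image, get_calibration, ticket, nets gives the robot as it stands.
- The arm moves only by the tool jog_arm, never from a script. Its argument "steps" is a list of rows, each a list of 5 numbers: the shift along the world's x, y, z in mm, then the turn about the world's z in degrees, then the opening, from 0 (shut) to 1 (fully open). In form: [[tx, ty, tz, yaw, jaw], ...]. A call has 1 to 10 rows; each row is the pose to reach, as a shift and turn from the pose measured when the call began; what a row does not reach only later rows make up. A row lasts 1/8 s, in which the tool goes at most 62.5 mm and 10.7 degrees, less where a joint would pass 70% of its speed; a pose out of reach is approached as far as the arm can. A call with a gripper value outside its range is refused whole. The fingers move at their own pace and stop on an object; "grip_force" is the grip in N (left out, the last holds). Time passes only in rows, so rows that repeat a pose let the fingers close. It gives the time, the measured TCP pose, the force and the opening at its end, in the units of the state.
- telemetry.read_state(): the state, without advancing time (a new reading comes with each control period).
- get_image(name): name is "scene" or "top" or "wrist"; returns the picture (420x560x3 uint8, red, green, blue); there is no depth.
- get_calibration(name): a dict with "vfov" (degrees; the focal length in pixels is half the picture's height over the tangent of half this angle, whatever the lens; pixels are square), "cx", "cy" (the principal point, pixels), "origin" and "rotation" of the camera in the world. Camera axes: x right, y down, z forward; pixel columns grow to the right and rows downward; lengths in m; the calibration is good to about 2 mm. The wrist camera is an equidistant fisheye: a pixel r from the principal point sees the ray r / f radians off the axis. A picture is of the moment at which its call begins: read the wrist's pose just before it. get_calibration takes no time and is no camera call; for the wrist camera it gives the pose at the moment of the call.
- ticket.hand_in(): hands the job in, once; it reports no verdict.
Trained networks look in the newest picture that a camera, given by its name, has taken for a name from the list of things; names that differ only in an ending like _2 or _b are one class to them, and where a whole thing is asked for, a point or a joint stands for the part that bears it (a point fixed in the world has none). Each returns a list of dicts, best first, with "p" (0 to 1); they miss things now and then, are a little off and sometimes report something else, mostly with a low value. They report only what shows in the picture. A call takes as long as a camera call. They do not tell look-alikes from the thing itself.
- nets.search_frame(camera, target): "box" ([left, top, right, bottom] in pixels, round what is visible of it).
- nets.silhouettes(camera, target): "region" (420x560 bool, what is visible of it) and "box" ([left, top, right, bottom] in pixels, round what is visible of it).
- nets.landmark_of(camera, target): "xy" ([column, row] in pixels: a listed point, or the origin of a listed thing).
The state is a dict: "time_s": time; "qpos": joint angles; "dq": joint speeds; "joint_torque": joint torques, N m; "eef_pos": TCP position; "ee_rot": TCP orientation; "contact_force": force on the tool from outside, world axes, zero at the start; "moment": the same for the moment, N m; "grip_width": finger opening in m.
Only numpy, scipy, OpenCV 4.12 (cv2) and the standard library are available. Lean on these libraries where they do the work, as an engineer would, in place of code of your own. Each camera call takes 0.05 s, during which the arm holds its last target.

### The job

First turn the knob of the press's screw jack clockwise until its platform just touches the underside of the bed, without lifting the bed off its ledges by more than a few millimetres, and let go. Then lay every printing block from the bench flat on the bed, relief face up, tilt the jog lever fully towards the press and hold it there for about two seconds so that the roller crosses the blocks, and let it spring back upright. Finally move all the blocks to the drying rack, lying flat on its floor, relief face up, leaving the jack up and the tin and the jar alone.

Things in the scene. Friction and masses are not known exactly. Their poses are not given: they have to be found in the camera images.
- press: Bench-top proofing press fixed to the bench, base 300 (x, from -105 to 195 mm) x 340 (y) mm, standing 104 mm tall at its two side rails. Origin: on the bench, below the middle of the bed; +x points away from the knob towards the parked roller, z up. The bed rests on ledges 85 mm above the bench, between side rails at y = +-135 mm.
- bed: The bed: a loose aluminium board 141 (x) x 264 (y) mm, 12 mm thick, 0.95 kg, with a 5 mm high, 5 mm wide rim round its upper face; it lies on the press's ledges with 2 to 3 mm play sideways. Origin: centre of its underside, 85 mm above the bench when it rests on its ledges; x, y as for the press. The floor on which blocks lie is 12 mm above the origin, 131 x 254 mm inside the rim.
- platform: Top plate of the screw jack under the middle of the bed, 188 (x) x 70 (y) x 8 mm aluminium, so that its ends show 23 mm beyond the bed on the knob side and on the roller side. Origin: centre of its top face; it rises straight up as the knob turns. It starts 8 to 15 mm below the underside of the bed; when it touches, its top lies 12 mm below the floor of the bed, 85 mm above the bench.
- knob (a joint): Angle of the jack's knob, rad: grows as it is turned clockwise seen from above, 0 to 5; the platform rises 5 mm per rad. Turning it takes about 0.03 N m, nearly 0.08 N m once the bed's whole weight is on the jack. If the jack has lifted the bed, the knob runs back by itself when let go, until the bed lies on its ledges with the platform still touching.
- jog (a joint): Tilt of the spring-centred jog lever, rad: 0 upright, positive towards the console's +y (the side where the press stands), range -0.1 to 0.5 (the other way it meets a stop almost at once). A spring (0.6 N m per rad) returns it to 0 when let go. While it is tilted positive a linkage draws the inking roller across the bed (400 mm per rad), and the roller comes home with it.
- jog_ball (a point): Centre of the 28 mm black ball on top of the jog lever, 85 mm above the lever's pivot, 130 mm above the bench when upright; the stem below it is 12 mm thick. The console under it is a 90 x 90 mm grey box 45 mm tall; the lever tilts along this point's y axis.
- roller_mid (a point): Middle of the inking roller, 36 mm thick, 262 mm long, along the press's y. At home it is parked 140 mm from the press's origin along +x, its axis 141.5 mm above the bench; it passes 2.5 mm above blocks lying on the bed.
- rack: Fixed drying rack: wooden tray, 144 (x) x 244 (y) mm outside, inside 132 x 232 mm, its floor 30 mm above the bench, with a 5 mm high rim above the floor. Origin: on the bench under its centre.
- tin_mid (a point): Bystander: middle of a closed ink tin, 72 mm across, 55 mm tall.
- jar_mid (a point): Bystander: middle of a closed jar, 60 mm across, 90 mm tall.
- knob_grip (a point): Bar grip of the knob, on its vertical axis, 125 mm from the press's origin along the press's -x, 116 mm above the bench. The grip is a black bar 46 mm long (x of this point, turns with the knob), 14 mm wide (y) and 30 mm tall: from the 48 mm disc under it, whose top is 98 mm above the bench, to 128 mm above the bench.
- block1_mid (a point): Printing block, plywood faced with grey lino, 42 (x) x 56 (y) x 24 mm (z), relief of slanting bars on its upper face (+z). This point is its centre, 12 mm above its underside. May be absent.
- block2_mid (a point): Printing block, plywood faced with grey lino, 44 (x) x 52 (y) x 24 mm (z), relief of concentric discs on its upper face (+z). This point is its centre, 12 mm above its underside. May be absent.
- block3_mid (a point): Printing block, plywood faced with grey lino, 38 (x) x 56 (y) x 24 mm (z), relief of bars along its length on its upper face (+z). This point is its centre, 12 mm above its underside. May be absent.
- block4_mid (a point): Printing block, plywood faced with grey lino, 40 (x) x 50 (y) x 24 mm (z), relief of four lozenges on its upper face (+z). This point is its centre, 12 mm above its underside. May be absent.
There are look-alikes about, which are no part of the job. What is shaped like the part that bears block2_mid but green is not meant.

How it is judged:
By the outcome, as a careful person would: the job done as asked, in the order asked, and still so for the second after the job is handed in, with the robot touching nothing.
Of block1, block2, block3, block4 only 2 to 3 are there at a start; the rules pass over those that are not, and their reading is None.
At some moment in a run one of block1, block2, block3, block4 may be knocked a few centimetres aside while the robot is not near it.
It also fails if it takes over 210 s, if anything falls off the work surface, if the arm or the gripper's body presses on something with over 40 N, if the wrist force passes 120 N, or if a joint passes its speed limit or range.

## Working session

There is one attempt and no reset: what is moved stays moved. The work goes in short steps, Python scripts to look and compute and a tool call to move; the robot and the scene stay as the last step left them, time stands still between calls to the robot, and variables do not carry over. Pictures are saved under pics/ and viewed, and the job is handed in when it is done.

Besides the shell and the picture viewer there is one more tool, called after ">>>" as a command line: name --pt "numbers of a row" for each row, then --argument value for the rest. jog_arm: Moves the arm, as the interface text tells. Its arguments: {"type":"object","properties":{"steps":{"type":"array"},"grip_force":{"type":"number"}},"required":["steps"]}

```bash
ls; mkdir -p pics
cat > h.py <<'E'
import numpy as np, cv2
from rig import telemetry, get_image, get_calibration, ticket, nets
def save(img,name,crop=None,scale=1):
    if crop: img=img[crop[1]:crop[3],crop[0]:crop[2]]
    im=cv2.cvtColor(img,cv2.COLOR_RGB2BGR)
    if scale!=1: im=cv2.resize(im,None,fx=scale,fy=scale,interpolation=cv2.INTER_CUBIC)
    cv2.imwrite('pics/'+name+'.png',im)
def ray(cam,xy,c=None):
    c=c or get_calibration(cam)
    f=210/np.tan(np.radians(c['vfov'])/2)
    u=(xy[0]-c['cx']);v=(xy[1]-c['cy'])
    if cam=='wrist':
        r=np.hypot(u,v)+1e-9;th=r/f
        d=np.array([np.sin(th)*u/r,np.sin(th)*v/r,np.cos(th)])
    else: d=np.array([u/f,v/f,1.0])
    return np.array(c['origin']),np.array(c['rotation'])@d
def atz(cam,xy,z,c=None):
    o,d=ray(cam,xy,c); return o+d*(z-o[2])/d[2]
def proj(cam,p,c=None):
    c=c or get_calibration(cam)
    f=210/np.tan(np.radians(c['vfov'])/2)
    q=np.array(c['rotation']).T@(np.array(p)-np.array(c['origin']))
    if cam=='wrist':
        r=np.hypot(q[0],q[1])+1e-12;th=np.arctan2(r,q[2])
        return np.array([c['cx']+f*th*q[0]/r,c['cy']+f*th*q[1]/r])
    return np.array([c['cx']+f*q[0]/q[2],c['cy']+f*q[1]/q[2]])
E
python3 - <<'E'
from h import *
for n in ['scene','top','wrist']:
    save(get_image(n),n+'0'); c=get_calibration(n); print(n,c)
s=telemetry.read_state();print(s)
E
```

```text
pics
scene {'vfov': 55.955104885101505, 'cx': 276.7411979039751, 'cy': 207.86788924112957, 'origin': array([ 1.20312464, -0.04247924,  0.88362179]), 'rotation': array([-2.4686061 , -0.01140408,  1.64759037])}
top {'vfov': 56.277835321692734, 'cx': 272.51520889897495, 'cy': 213.62266370042198, 'origin': array([ 0.51449552, -0.05755209,  0.99129615]), 'rotation': array([-3.06460615, -0.01512915, -1.55468778])}
wrist {'vfov': 65.70646984690485, 'cx': 279.56012335658613, 'cy': 209.4703523935181, 'origin': array([ 0.29762362, -0.43948363,  0.37271037]), 'rotation': array([ 2.82233352e+00,  1.53131510e-03, -1.12547531e+00])}
{'time_s': 0.15, 'qpos': array([-1.12501581e+00,  2.60509767e-01, -1.39033524e-01,  1.17271410e+00,
       -1.47517639e-05,  1.57077890e+00]), 'dq': array([ 0.00165042, -0.0021569 ,  0.00143578, -0.00014693, -0.00078242,
       -0.00090051]), 'joint_torque': array([-6.07242036e-04, -4.06007981e+01,  2.54166090e+01,  1.26927011e-02,
       -6.63520609e-05, -3.44531593e-06]), 'eef_pos': array([ 0.22614551, -0.47325532,  0.2446832 ]), 'ee_rot': array([ 3.14157793e+00,  1.46106510e-03, -1.12499838e+00]), 'contact_force': array([ 0.09020689, -0.09200864, -0.88021664]), 'moment': array([0.02521818, 0.00506987, 0.00570352]), 'grip_width': 0.08567985721929418}
```

Run:
```python
s=open('h.py').read()
s=s.replace("np.array(c['rotation'])@d","RR(c)@d").replace("np.array(c['rotation']).T@","RR(c).T@")
s=s.replace("def ray(","from scipy.spatial.transform import Rotation\ndef RR(c): return Rotation.from_euler('xyz',c['rotation']).as_matrix()\ndef ray(",1)
open('h.py','w').write(s)
```

```text
(no output)
```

View pics/scene0.png

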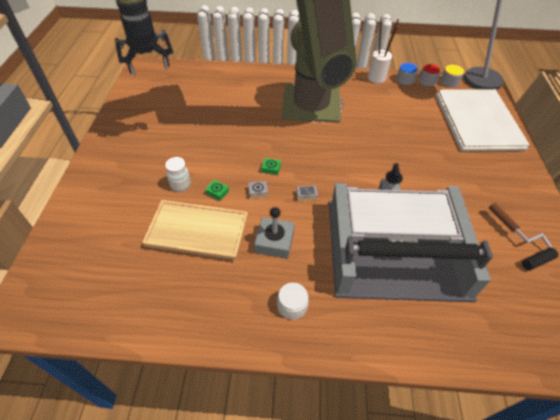

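View pics/top0.png

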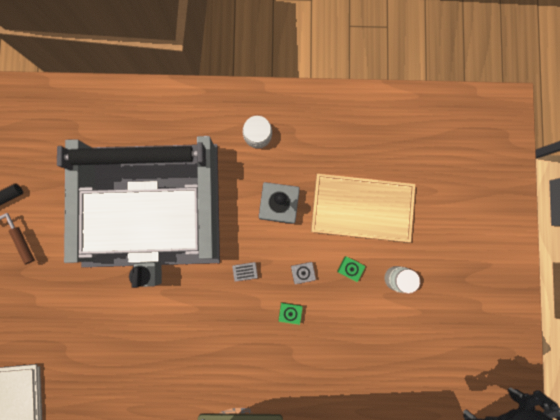

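View pics/wrist0.png

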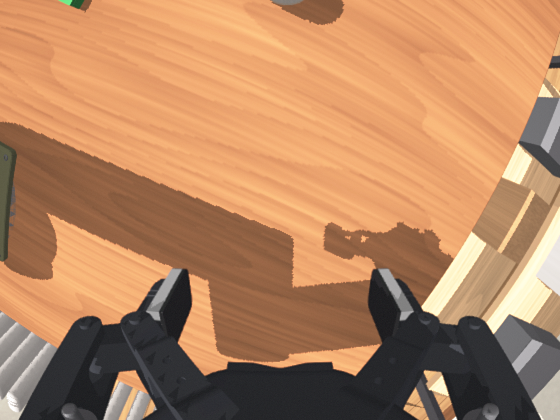

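Run:
```python
from h import *
img=get_image('top'); get_image('scene')
save(img,'topcrop',(200,230,400,340),4)
Z=dict(press=0,bed=.085,knob_grip=.116,jog_ball=.130,roller_mid=.1415,rack=0,tin_mid=.0275,jar_mid=.045,block1_mid=.012,block2_mid=.012,block3_mid=.012,block4_mid=.012,platform=.075)
for t,z in Z.items():
    for cam in ['top','scene']:
        for r in nets.landmark_of(cam,t)[:4]:
            if r['p']>.15: print(t,cam,round(r['p'],2),np.round(r['xy'],1),np.round(atz(cam,r['xy'],z)[:2]*1000,1))
print(telemetry.read_state()['time_s'])
```

```text
press scene 0.66 [392.  234.6] [565.9 233.4]
bed top 0.62 [140.8 219.8] [565.1 232.7]
bed scene 0.67 [401.2 214.6] [562.3 237. ]
knob_grip top 0.61 [137.9 277.4] [436.6 223.8]
knob_grip top 0.23 [358.7 207.5] [ 599.4 -263.1]
knob_grip scene 0.74 [398.5 171.2] [438.2 236.5]
jog_ball top 0.42 [284.3 199. ] [614. -95.]
jog_ball scene 0.59 [274.8 212.9] [619.4 -83.5]
roller_mid top 0.77 [133.2 153.9] [705.8 237.1]
roller_mid scene 0.74 [421.1 246.9] [696.2 250.9]
rack top 0.72 [358.9 206.9] [ 612.2 -290.8]
rack scene 0.73 [197.5 238.5] [ 623.1 -290.4]
rack scene 0.41 [397.4 167.7] [307.6 277. ]
rack scene 0.2 [417.8 248.8] [606.4 297.1]
tin_mid top 0.63 [260.1 131.3] [795.  -36.6]
tin_mid top 0.45 [302.7 272.3] [ 446.9 -146.8]
tin_mid scene 0.57 [293.8 300.2] [793.5 -24.2]
jar_mid top 0.89 [402.9 278.5] [ 437. -386.]
jar_mid scene 0.85 [178.4 175.6] [ 441.3 -376.6]
block2_mid top 0.84 [300.5 273.3] [ 443.3 -142.8]
block2_mid top 0.63 [290.3 310.5] [ 352.4 -118.7]
block2_mid top 0.62 [350.3 266.6] [ 461.7 -266.4]
block2_mid scene 0.74 [271.1 165.2] [ 343.3 -116.1]
block2_mid scene 0.63 [212.9 188.9] [ 454.9 -277.4]
block2_mid scene 0.62 [255.1 187.3] [ 437.9 -155.2]
block3_mid top 0.62 [243.5 270.3] [448.6  -1.7]
block3_mid scene 0.55 [307.3 191.3] [440.2  -1.7]
block4_mid scene 0.46 [399.7 214.6] [504.1 258.4]
platform top 0.29 [140.2 221.4] [561.9 237.1]
1.55
```

View pics/topcrop.png

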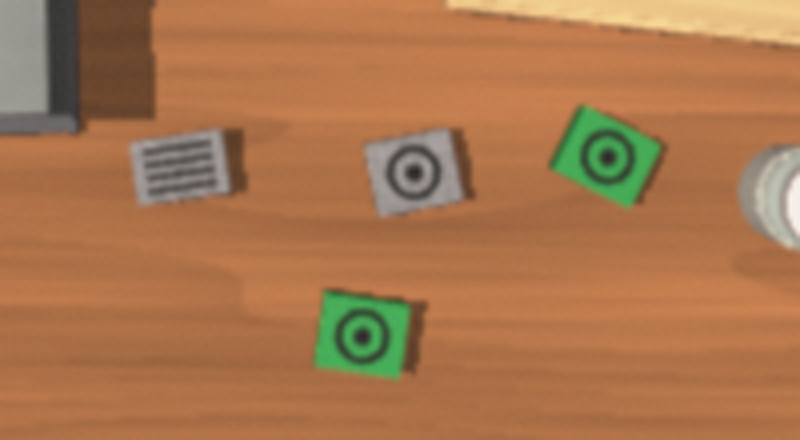

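Run:
```python
from h import *
img=get_image('top'); save(img,'toppress',(50,125,250,305),4)
im=get_image('scene');save(im,'scenepress',(320,150,500,310),4)
c=get_calibration('top'); print(np.round(RR(c),3))
for p in [(.44,.228,.116),(.565,.235,.102),(.445,-.147,.024)]: print(proj('top',p))
```

```text
[[ 0.016 -0.997  0.077]
 [-1.    -0.017 -0.014]
 [ 0.015 -0.077 -0.997]]
[136.03871739 275.80677064]
[137.35532274 219.38225726]
[302.64223768 273.00192093]
```

View pics/toppress.png

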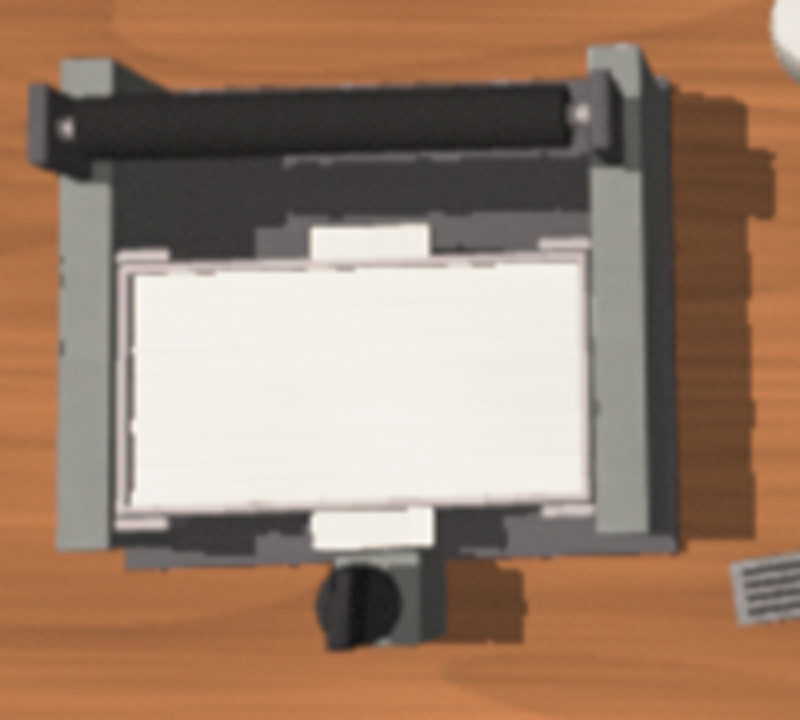

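View pics/scenepress.png

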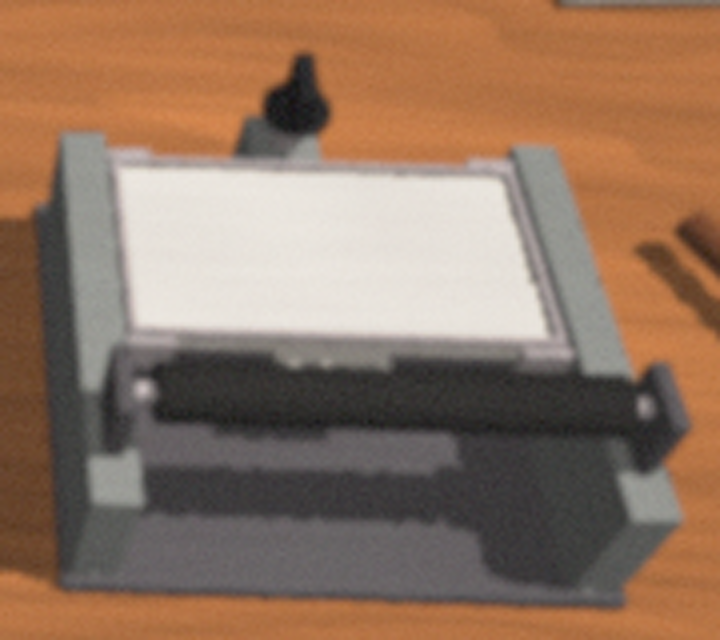

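Run:
```python
from h import *
cc=lambda p:(50+p[0]/4,125+p[1]/4)
P=[atz('top',cc(p),.102)[:2]*1000 for p in [(118,252),(588,240),(590,515),(118,525)]]
print(np.round(P,1),np.mean(P,0))
for a,b in [(0,1),(1,2),(2,3),(3,0)]: d=P[b]-P[a];print(np.hypot(*d),np.degrees(np.arctan2(d[1],d[0])))
print('disc',atz('top',cc((358,607)),.098)*1000)
print('bar ends top', atz('top',cc((350,568)),.128)*1000,atz('top',cc((340,648)),.128)*1000)
```

```text
[[634.  368.5]
 [645.7 103.2]
 [490.   97.2]
 [480.2 360.2]] [562.47864603 232.2690711 ]
265.54871994748777 -87.46644799341367
155.887256028195 -177.82011784629492
263.14564219077556 92.1129198568668
153.95925071496572 3.0724053903856396
disc [436.48810876 226.06029507  98.        ]
bar ends top [460.0059186  221.73781078 128.        ] [417.01373648 225.29574057 128.        ]
```

>>> jog_arm --pt "25 40 20 8 1" --pt "50 85 40 16 1" --pt "80 130 55 24 1" --pt "105 175 55 33 1" --pt "130 220 55 41 1" --pt "155 265 55 49 1" --pt "180 300 55 57 1" --pt "194 324 55 64.5 1" --pt "194 324 55 64.5 1" --pt "194 324 55 64.5 1"

```text
time_s: 2.9
eef_pos: [0.42, -0.15, 0.3003]
ee_rot: [3.141, 0.0, -0.0]
contact_force: [0.4, -1.4, 0.5]
grip_width: 0.0852
```

```bash
cat > blk.py <<'E'
from h import *
import sys
E
python3 - <<'E'
from h import *
s=telemetry.read_state();print(s['time_s'],s['eef_pos'],s['ee_rot'],s['qpos'][5],s['moment'],s['contact_force'])
c=get_calibration('wrist')
im=get_image('wrist'); save(im,'w1')
for t in ['block1_mid','block2_mid','block3_mid','block4_mid']:
    for r in nets.landmark_of('wrist',t)[:4]:
        if r['p']>.15: print(t,round(r['p'],2),np.round(r['xy'],1),np.round(atz('wrist',r['xy'],.012,c)[:2]*1000,1))
E
```

```text
2.9 [ 0.42004475 -0.15001399  0.30028475] [ 3.14115879e+00  4.13838013e-04 -4.71945990e-04] 1.228624663472426 [ 0.04342768 -0.02642808 -0.04305804] [ 0.36866929 -1.38008323  0.46170144]
block2_mid 0.89 [222.5 141.7] [ 344.8 -115.7]
block2_mid 0.85 [305.1 247.1] [ 454.4 -263.9]
block2_mid 0.57 [300.5 166. ] [ 445.7 -148.4]
block3_mid 0.65 [299.1  53.2] [443.   -2.4]
```

View pics/w1.png

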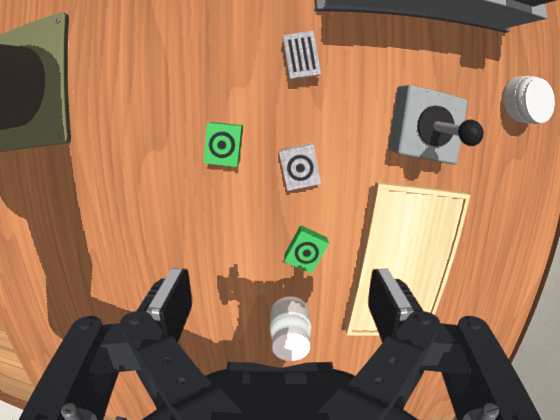

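>>> jog_arm --pt "7 38 -2 9 1" --pt "14 75 -4 18 1" --pt "21 113 -6 27 1" --pt "28 151 -8 36 1" --pt "35 189 -10 45 1" --pt "42 226 -12 54 1" --pt "49 264 -14 63 1" --pt "56 302 -16 72 1" --pt "63 339 -18 81 1" --pt "70 377 -20 90 1"

```text
time_s: 4.4
eef_pos: [0.4904, 0.2272, 0.2803]
ee_rot: [3.141, 0.0, 1.573]
contact_force: [0.0, -0.0, -0.1]
grip_width: 0.0854
```

>>> jog_arm --pt "0 0 0 0 1" --pt "0 0 0 0 1"

```text
time_s: 4.65
eef_pos: [0.4903, 0.2266, 0.2801]
ee_rot: [-3.141, 0.001, 1.572]
contact_force: [-0.4, -0.5, -0.4]
grip_width: 0.0854
```

Run:
```python
from h import *
s=telemetry.read_state();print(s['time_s'],s['eef_pos'],s['ee_rot'],s['qpos'],s['moment'],s['contact_force'])
c=get_calibration('wrist')
im=get_image('wrist'); save(im,'w2')
for t in ['knob_grip']:
    for r in nets.landmark_of('wrist',t)[:4]:
        print(t,round(r['p'],2),np.round(r['xy'],1),np.round(atz('wrist',r['xy'],.116,c)[:2]*1000,1))
```

```text
4.65 [0.49026113 0.22656892 0.28010159] [-3.14128404e+00  9.13050922e-04  1.57209997e+00] [ 4.33300068e-01  2.74789803e-01 -2.66982296e-02  1.26997084e+00
 -6.99958567e-04  4.31996796e-01] [-0.01539615 -0.04957438  0.00309171] [-0.35898861 -0.47445442 -0.40081294]
knob_grip 0.78 [280.6 140.5] [439.7 226.4]
```

View pics/w2.png

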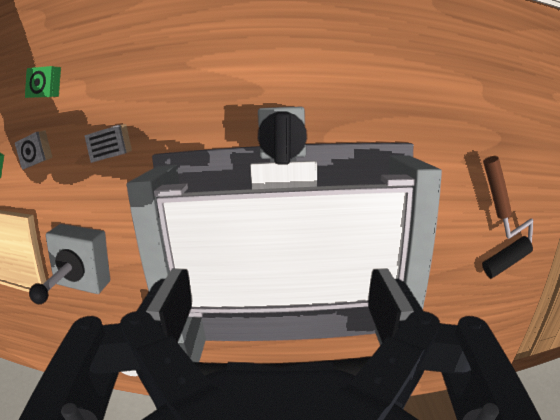

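Run:
```python
from h import *
im=get_image('wrist'); save(im,'w2k',(240,95,330,205),6)
```

```text
(no output)
```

View pics/w2k.png

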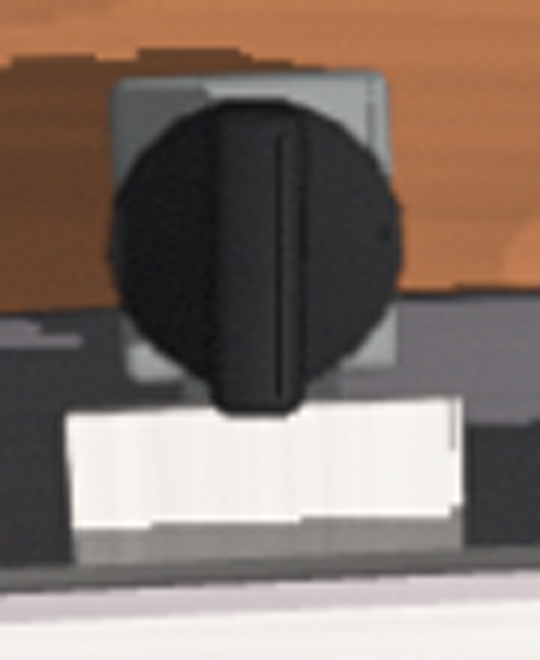

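Run:
```python
from h import *
c=get_calibration('wrist')
q=lambda p:(240+p[0]/6,95+p[1]/6)
for p,z in [((261,105),.128),((256,408),.128),((256,245),.098),((217,130),.128),((300,130),.128),((213,370),.128),((300,370),.128)]: print(np.round(atz('wrist',q(p),z,c)*1000,1))
```

```text
[414.3 228.5 128. ]
[458.3 227.9 128. ]
[437.2 228.1  98. ]
[417.9 222.3 128. ]
[417.8 234.  128. ]
[452.7 221.6 128. ]
[452.7 234.2 128. ]
```

>>> jog_arm --pt "-5 0 -6 10 1" --pt "-10 0 -12 20 1" --pt "-15 0 -18 30 1" --pt "-20 0 -24 40 1" --pt "-25 0 -30 50 1" --pt "-30 0 -36 60 1" --pt "-35 0 -42 70 1" --pt "-40 0 -48 80 1" --pt "-47 1 -54 90 1" --pt "-53.3 1.4 -60 100 1"

```text
time_s: 6.05
eef_pos: [0.4368, 0.2266, 0.2206]
ee_rot: [3.141, 0.001, -2.963]
contact_force: [1.3, 1.1, 0.6]
grip_width: 0.0857
```

>>> jog_arm --pt "0 0 -4 10 1" --pt "0 0 -8 20 1" --pt "0 0 -12 30 1" --pt "0 0 -16 40 1" --pt "0 0 -20 50 1" --pt "0 0 -20 60 1" --pt "0 0 -20 70 1" --pt "0 0 -20 80 1" --pt "0 0 -20 80 1" --pt "0 0 -20 80 1"

```text
time_s: 7.3
eef_pos: [0.4368, 0.2261, 0.2009]
ee_rot: [3.142, 0.001, -1.57]
contact_force: [-0.5, 0.1, -0.2]
grip_width: 0.0856
```

Run:
```python
from h import *
s=telemetry.read_state();print(s['time_s'],s['eef_pos'],s['ee_rot'],s['qpos'],s['moment'],s['contact_force'])
c=get_calibration('wrist')
im=get_image('wrist'); save(im,'w3')
```

```text
7.3 [0.43683295 0.22610347 0.20085834] [ 3.14154214e+00  9.01241908e-04 -1.56965519e+00] [ 4.77112567e-01  2.27815924e-01 -3.01636716e-01  1.04097563e+00
  8.24210925e-04 -2.66562110e+00] [-0.0336988  -0.00991362  0.01641131] [-0.53831668  0.1001063  -0.15065858]
```

View pics/w3.png

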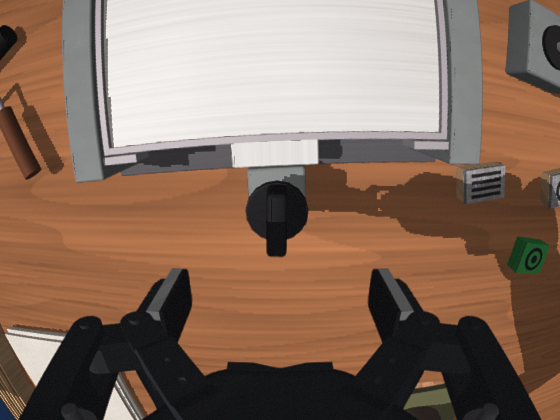

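>>> jog_arm --grip_force 30 --pt "0 1 -25 0 1" --pt "0 1.8 -50 0 1" --pt "0 1.8 -70 0 1" --pt "0 1.8 -81 0 1" --pt "0 1.8 -81 0 1" --pt "0 1.8 -81 0 0" --pt "0 1.8 -81 0 0" --pt "0 1.8 -81 0 0" --pt "0 1.8 -81 0 0" --pt "0 1.8 -81 0 0"

```text
time_s: 8.6
eef_pos: [0.437, 0.2284, 0.1202]
ee_rot: [-3.141, 0.002, -1.569]
contact_force: [-0.3, 1.7, 3.0]
grip_width: 0.0133
```

```bash
cat > st.py <<'E'
from h import *
s=telemetry.read_state();print(s['time_s'],np.round(s['eef_pos']*1000,1),np.round(np.degrees(s['ee_rot']),1),'q',np.round(s['qpos'],2),'M',np.round(s['moment'],3),'F',np.round(s['contact_force'],2),'w',round(s['grip_width'],4), 'tau6',s['joint_torque'][5])
E
python3 st.py
python3 - <<'E'
from h import *
im=get_image('wrist'); save(im,'w4')
E
```

```text
8.6 [437.  228.4 120.2] [-1.80e+02  1.00e-01 -8.99e+01] q [ 0.48  0.3  -0.44  0.84  0.   -2.66] M [0.161 0.214 0.022] F [-0.27  1.74  2.96] w 0.0133 tau6 -0.008548058685846627
```

View pics/w4.png

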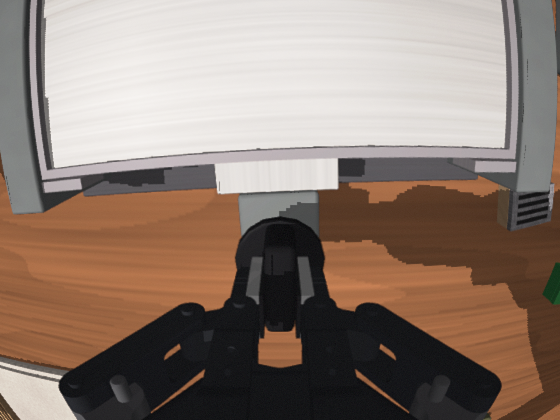

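>>> jog_arm --pt "0 0 0 -8 0" --pt "0 0 0 -16 0" --pt "0 0 0 -24 0" --pt "0 0 0 -32 0" --pt "0 0 0 -40 0" --pt "0 0 0 -48 0" --pt "0 0 0 -56 0" --pt "0 0 0 -64 0" --pt "0 0 0 -72 0" --pt "0 0 0 -80 0"

```text
time_s: 9.9
eef_pos: [0.438, 0.2297, 0.1203]
ee_rot: [3.14, 0.004, -2.969]
contact_force: [1.6, 4.5, -2.6]
grip_width: 0.0135
```

```bash
python3 st.py
python3 - <<'E'
from h import *
im=get_image('top'); save(im,'t5',(50,125,250,305),4)
im=get_image('wrist'); save(im,'w5')
im=get_image('scene'); save(im,'s5',(320,150,500,310),4)
E
python3 st.py
```

```text
9.9 [438.  229.7 120.3] [ 179.9    0.2 -170.1] q [ 0.48  0.3  -0.44  0.83  0.   -1.26] M [ 0.699 -0.293  0.02 ] F [ 1.64  4.49 -2.6 ] w 0.0135 tau6 -0.8776044845581055
10.05 [437.9 229.7 120.3] [ 179.9    0.2 -169.7] q [ 0.48  0.3  -0.44  0.83  0.   -1.27] M [ 0.92  -0.387 -0.   ] F [ 0.93  5.62 -4.16] w 0.0133 tau6 0.10572892148047686
```

View pics/w5.png

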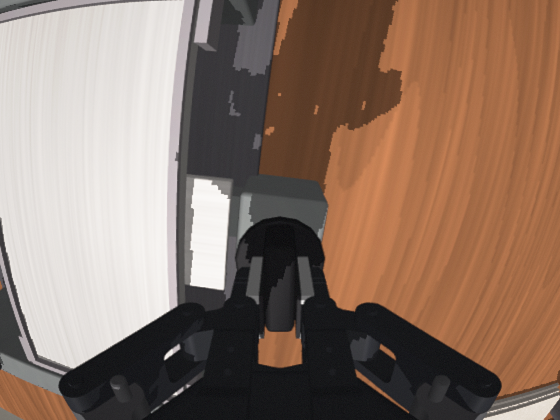

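View pics/s5.png

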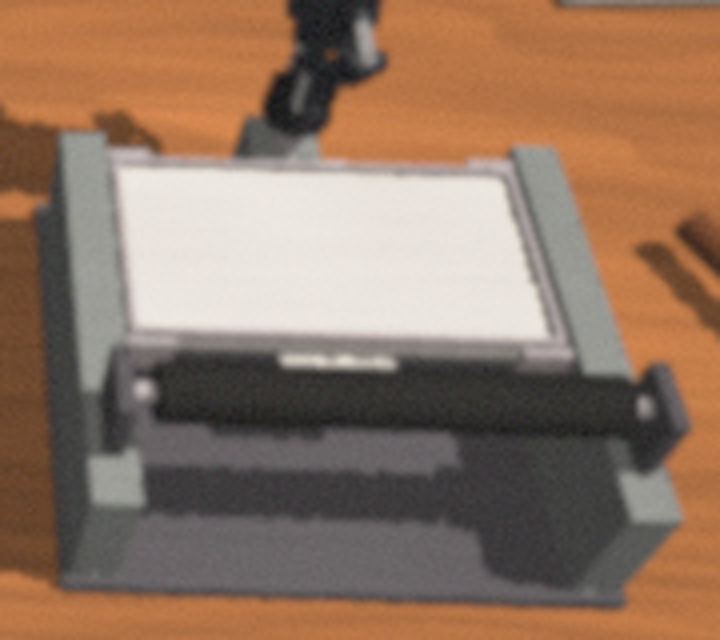

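>>> jog_arm --pt "0 0 0 -3 0" --pt "0 0 0 -5 0" --pt "0 0 0 -7 0" --pt "0 0 0 -9 0" --pt "0 0 0 -11 0"

```text
time_s: 10.68
eef_pos: [0.4382, 0.2298, 0.1203]
ee_rot: [3.139, 0.004, 3.127]
contact_force: [1.9, 2.2, -1.9]
grip_width: 0.0137
```

```bash
python3 st.py
python3 - <<'E'
from h import *
for i in range(4):
  im=get_image('wrist'); s=telemetry.read_state(); print(np.round(s['moment'],3),np.round(s['contact_force'],2),s['joint_torque'][5])
save(im,'w6')
E
```

```text
10.675 [438.2 229.8 120.3] [179.9   0.2 179.2] q [ 0.48  0.3  -0.44  0.83 -0.   -1.07] M [ 0.442 -0.277  0.032] F [ 1.93  2.18 -1.87] w 0.0137 tau6 -0.19591273739933968
[ 0.437 -0.241  0.017] [ 2.38  3.11 -1.13] 0.04404768347740173
[ 0.485 -0.278 -0.012] [ 2.18  2.47 -2.01] 0.09691778104752302
[ 0.464 -0.337 -0.032] [ 1.89  2.95 -2.26] 0.015916816773824394
[ 0.495 -0.302 -0.056] [ 2.79  3.27 -3.43] -0.011831189913209528
```

View pics/w6.png

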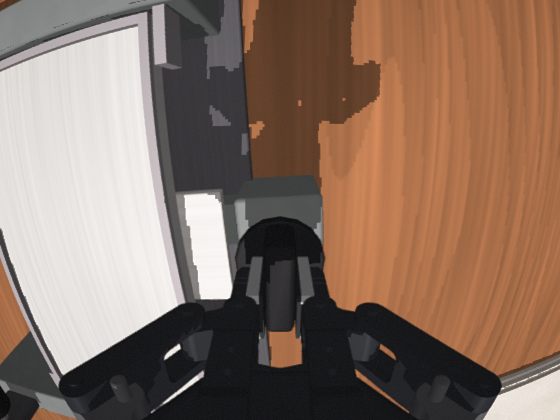

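>>> jog_arm --pt "0 0 0 -2 0" --pt "0 0 0 -4 0" --pt "0 0 0 -6 0" --pt "0 0 0 -8 0" --pt "0 0 0 -10 0"

```text
time_s: 11.5
eef_pos: [0.4385, 0.2298, 0.1203]
ee_rot: [3.139, 0.005, 2.952]
contact_force: [3.5, 2.2, -1.9]
grip_width: 0.0133
```

```bash
cat > m.py <<'E'
from h import *
for i in range(4):
  s=telemetry.read_state(); print(np.round(np.degrees(s['ee_rot'][2]),1),np.round(s['moment'],3),np.round(s['contact_force'],2),round(s['joint_torque'][5],3))
  im=get_image('wrist'); 
s=telemetry.read_state(); print(s['time_s'],np.round(np.degrees(s['ee_rot'][2]),1),np.round(s['moment'],3),np.round(s['contact_force'],2))
import sys
if len(sys.argv)>1: save(im,sys.argv[1])
E
python3 m.py w7
```

```text
169.1 [ 0.386 -0.505 -0.001] [ 3.51  2.18 -1.86] -0.191
169.1 [ 0.431 -0.481 -0.05 ] [ 4.13  2.28 -3.42] 0.048
169.2 [ 0.476 -0.534 -0.05 ] [ 2.58  2.15 -3.42] 0.1
169.2 [ 0.401 -0.58  -0.061] [ 4.07  1.98 -3.58] 0.019
11.7 169.3 [ 0.426 -0.539 -0.041] [ 3.89  1.61 -3.1 ]
```

>>> jog_arm --pt "0 0 0 -2 0" --pt "0 0 0 -4 0" --pt "0 0 0 -6 0" --pt "0 0 0 -8 0" --pt "0 0 0 -10 0"

```text
time_s: 12.32
eef_pos: [0.4387, 0.2298, 0.1203]
ee_rot: [3.139, 0.005, 2.777]
contact_force: [4.5, 1.3, -3.4]
grip_width: 0.0131
```

```bash
python3 m.py w8
```

```text
159.1 [ 0.336 -0.723  0.038] [ 4.46  1.31 -3.43] -0.19
159.1 [ 0.345 -0.679  0.003] [ 4.3   2.29 -3.69] 0.049
159.2 [ 0.327 -0.767  0.005] [ 4.16  2.6  -4.74] 0.101
159.2 [ 0.349 -0.805 -0.032] [ 4.59  1.89 -4.04] 0.02
12.525 159.2 [ 0.331 -0.796 -0.037] [ 4.67  0.69 -3.53]
```

View pics/w8.png

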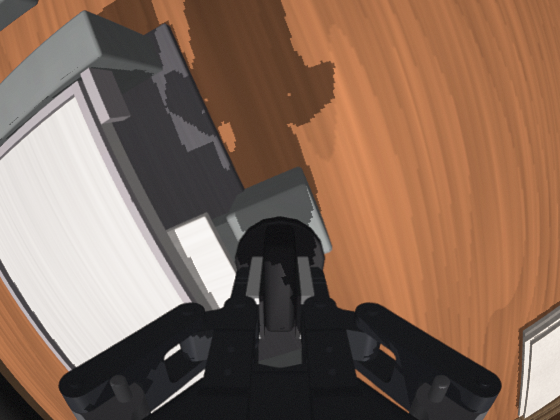

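Run:
```python
from h import *
im=get_image('wrist'); save(im,'w8k',(140,180,260,300),6)
c=get_calibration('wrist')
a=np.radians(2.4);R=np.array([[np.cos(a),-np.sin(a)],[np.sin(a),np.cos(a)]]);C=np.array([562.5,232.3])
for z in (.071,.075,.08,.085):
    w=C+R@np.array([-94,-35]); w2=C+R@np.array([-94,35]); w3=C+R@[-70.5,-35]
    print(z,[np.round((proj('wrist',[*(v/1000),z],c)-[140,180])*6) for v in (w,w2,w3)])
for q in [(-70.5,-60),(-70.5,-100)]:
    v=C+R@np.array(q); print(q,[np.round((proj('wrist',[*(v/1000),z],c)-[140,180])*6) for z in (.085,.102)])
```

```text
0.071 [array([397., 179.]), array([697., 737.]), array([199., 265.])]
0.075 [array([388., 192.]), array([694., 758.]), array([187., 279.])]
0.08 [array([376., 209.]), array([691., 785.]), array([171., 298.])]
0.085 [array([364., 227.]), array([688., 813.]), array([155., 318.])]
(-70.5, -60) [array([30., 85.]), array([-45., 140.])]
(-70.5, -100) [array([-156., -301.]), array([-249., -281.])]
```

View pics/w8k.png

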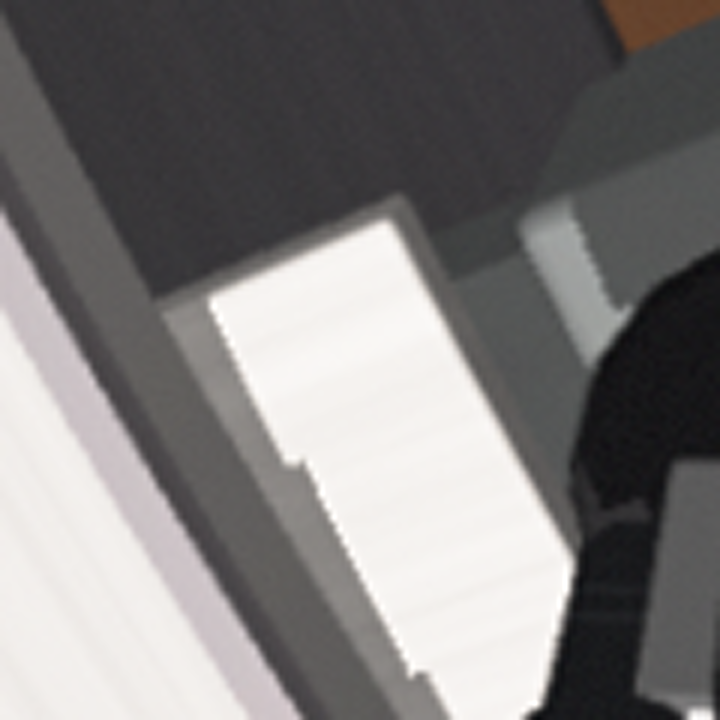

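>>> jog_arm --pt "0 0 0 -2 0" --pt "0 0 0 -4 0" --pt "0 0 0 -6 0" --pt "0 0 0 -8 0" --pt "0 0 0 -10 0"

```text
time_s: 13.2
eef_pos: [0.4388, 0.2297, 0.1203]
ee_rot: [3.139, 0.005, 2.602]
contact_force: [5.1, 0.9, -4.8]
grip_width: 0.0129
```

```bash
python3 m.py w9
```

```text
149.1 [ 0.319 -0.858 -0.007] [ 5.13  0.93 -4.84] -0.189
149.1 [ 0.331 -0.925  0.025] [ 6.36  0.71 -3.72] 0.074
149.1 [ 0.311 -0.819 -0.019] [ 5.14  0.87 -4.12] 0.077
149.2 [ 0.33  -0.826 -0.02 ] [ 5.27  1.26 -4.4 ] 0.001
13.4 149.2 [ 0.353 -0.871 -0.016] [ 5.74  1.17 -3.62]
```

>>> jog_arm --pt "0 0 0 -2 0" --pt "0 0 0 -4 0" --pt "0 0 0 -6 0" --pt "0 0 0 -8 0" --pt "0 0 0 -10 0"

```text
time_s: 14.02
eef_pos: [0.439, 0.2296, 0.1203]
ee_rot: [3.139, 0.006, 2.426]
contact_force: [6.0, 0.7, -4.2]
grip_width: 0.0133
```

```bash
python3 m.py w10
python3 - <<'E'
from h import *
im=get_image('scene'); save(im,'s10',(320,150,500,310),4)
E
```

```text
139.0 [ 0.286 -0.895  0.077] [ 6.    0.69 -4.23] -0.19
139.0 [ 0.285 -0.891 -0.019] [ 4.82  0.64 -2.99] 0.074
139.1 [ 0.284 -0.838 -0.001] [ 5.24  0.47 -4.3 ] 0.076
139.1 [ 0.3   -0.871  0.057] [ 5.1   0.49 -5.08] 0.001
14.225 139.1 [ 0.344 -0.884 -0.024] [ 4.01  1.64 -3.62]
```

View pics/w10.png

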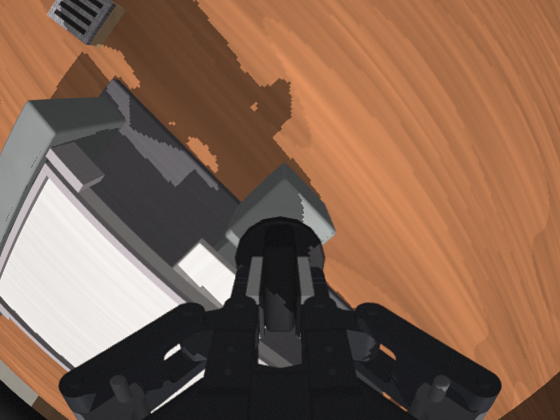

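View pics/s10.png

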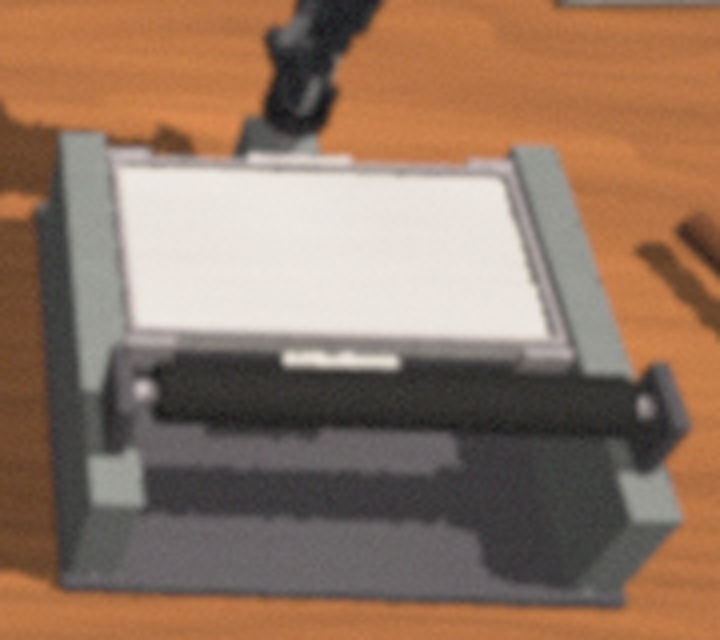

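Run:
```python
from h import *
c=get_calibration('scene')
a=np.radians(2.4);R=np.array([[np.cos(a),-np.sin(a)],[np.sin(a),np.cos(a)]]);C=np.array([562.5,232.3])
f=lambda q,z:np.round((proj('scene',[*((C+R@np.array(q))/1000),z],c)-[320,150])*4,1)
print('rim',f((-70.5,0),.102),f((-70.5,-35),.102),f((-70.5,35),.102))
for z in (.072,.075,.08,.085,.088): print(z,f((-94,0),z), f((94,0),z))
print('rim+x low',f((70.5,0),.085),f((70.5,0),.102),f((70.5,-132),.102))
```

```text
rim [307.  157.8] [253.8 156. ] [360.3 159.6]
0.072 [290.8 160.9] [336.4 393.3]
0.075 [291.9 158. ] [337.7 390.6]
0.08 [293.7 153.1] [339.9 386.1]
0.085 [295.4 148.3] [342.1 381.5]
0.088 [296.5 145.3] [343.4 378.8]
rim+x low [335.7 349.3] [343.1 333.4] [124.1 325.7]
```

Run:
```python
from h import *
im=np.mean([get_image('scene').astype(float) for _ in range(4)],0); np.save('s10.npy',im)
save(im.astype(np.uint8),'s10k',(370,175,430,210),12)
for col in (365,370,388,394,400,405,412,418): print(col,np.round(im[180:198,col].mean(1)).astype(int))
```

```text
365 [143 135 120  98  79  72  70  75 102 138 150 165 206 227 231 230 231 231]
370 [142 141 138 134 127 122 122 122 134 154 161 169 207 226 231 230 230 231]
388 [ 32  49  64  79  86  87  92 107 150 187 192 169 166 207 226 230 230 231]
394 [ 35  42  43  55  80 107 130 146 176 202 202 175 172 208 226 229 229 229]
400 [ 46  61  87 112 127 137 138 139 156 191 202 181 169 203 224 228 227 228]
405 [137 137 140 136 135 136 134 135 162 199 209 183 171 203 224 227 227 228]
412 [135 134 138 135 136 134 133 131 130 136 154 165 163 184 215 224 226 226]
418 [135 134 134 134 135 133 131 129 130 133 147 162 160 175 208 224 225 227]
```

View pics/s10k.png

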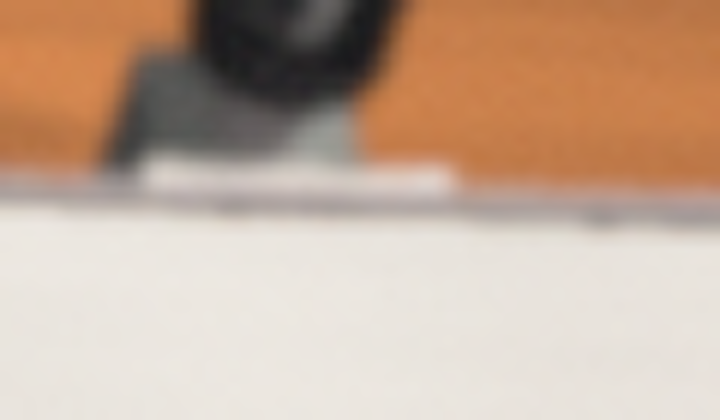

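```bash
cat > pl.py <<'E'
from h import *
import sys
def cross(v,lev,up=True):
    for i in range(len(v)-1):
        if v[i]<lev<=v[i+1]: return i+(lev-v[i])/(v[i+1]-v[i])
def meas(im):
    g=im.mean(2)
    o=[]
    for c in range(401,408):
        v=g[184:200,c]; o.append((184+cross(v,167), 190+cross(g[190:200,c],195)))
    o=np.array(o)
    e=np.mean([188+cross(g[188:200,c],195) for c in range(415,450)])
    return np.round([o[:,0].mean(),o[:,1].mean(),e],2)
if __name__=='__main__':
    if len(sys.argv)>1: im=np.load(sys.argv[1])
    else: im=np.mean([get_image('scene').astype(float) for _ in range(4)],0)
    s=telemetry.read_state();print(s['time_s'],np.round(np.degrees(s['ee_rot'][2]),1),np.round(s['moment'],3),meas(im))
E
python3 pl.py s10.npy
```

```text
Traceback (most recent call last):
  File "pl.py", line 17, in <module>
    s=telemetry.read_state();print(s['time_s'],np.round(np.degrees(s['ee_rot'][2]),1),np.round(s['moment'],3),meas(im))
                                                                                                              ~~~~^^^^
  File "pl.py", line 12, in meas
    e=np.mean([188+cross(g[188:200,c],195) for c in range(415,450)])
               ~~~^~~~~~~~~~~~~~~~~~~~~~~~
TypeError: unsupported operand type(s) for +: 'int' and 'NoneType'
```

>>> jog_arm --pt "0 0 0 -2 0" --pt "0 0 0 -4 0" --pt "0 0 0 -6 0" --pt "0 0 0 -8 0" --pt "0 0 0 -10 0"

```text
time_s: 15.1
eef_pos: [0.4392, 0.2294, 0.1203]
ee_rot: [3.139, 0.006, 2.25]
contact_force: [5.7, 0.3, -5.5]
grip_width: 0.0136
```

```bash
python3 m.py; python3 pl.py
```

```text
128.9 [ 0.323 -0.9    0.02 ] [ 5.74  0.34 -5.46] -0.191
128.9 [ 0.268 -0.833 -0.017] [ 5.45  0.74 -3.46] 0.074
129.0 [ 0.263 -0.854  0.001] [ 4.89  1.15 -3.92] 0.075
129.0 [ 0.327 -0.869  0.002] [ 4.34  1.09 -4.05] -0.0
15.3 129.0 [ 0.284 -0.874 -0.011] [ 5.84  1.06 -3.98]Traceback (most recent call last):
  File "pl.py", line 17, in <module>
    s=telemetry.read_state();print(s['time_s'],np.round(np.degrees(s['ee_rot'][2]),1),np.round(s['moment'],3),meas(im))
                                                                                                              ~~~~^^^^
  File "pl.py", line 12, in meas
    e=np.mean([188+cross(g[188:200,c],195) for c in range(415,450)])
               ~~~^~~~~~~~~~~~~~~~~~~~~~~~
TypeError: unsupported operand type(s) for +: 'int' and 'NoneType'
```

```bash
sed -i 's/range(415,450)/range(412,432)/; s/g\[188:200,c\],195/g[188:204,c],195/' pl.py
python3 pl.py s10.npy; python3 pl.py
```

```text
15.5 129.0 [ 0.373 -0.886  0.003] [188.25 192.77 193.65]
15.7 129.0 [ 0.279 -0.922 -0.038] [188.28 192.77 193.65]
```

>>> jog_arm --pt "0 0 0 -2 0" --pt "0 0 0 -4 0" --pt "0 0 0 -6 0" --pt "0 0 0 -8 0" --pt "0 0 0 -10 0"

```text
time_s: 16.32
eef_pos: [0.4393, 0.2293, 0.1203]
ee_rot: [3.139, 0.007, 2.074]
contact_force: [5.2, 0.9, -4.0]
grip_width: 0.0131
```

```bash
python3 m.py; python3 pl.py
```

```text
118.8 [ 0.3   -0.92   0.059] [ 5.21  0.93 -4.01] -0.191
118.8 [ 0.356 -0.896 -0.02 ] [ 4.89  1.26 -4.34] 0.073
118.9 [ 0.315 -0.925 -0.038] [ 4.56  0.11 -3.46] 0.074
118.9 [ 0.339 -0.872  0.004] [ 4.75  0.35 -4.67] -0.001
16.525 118.9 [ 0.208 -0.83  -0.008] [ 5.5   0.16 -4.33]
16.725 118.9 [ 0.345 -0.887 -0.008] [187.97 192.78 193.64]
```

>>> jog_arm --pt "0 0 0 -2 0" --pt "0 0 0 -4 0" --pt "0 0 0 -6 0" --pt "0 0 0 -8 0" --pt "0 0 0 -10 0"

```text
time_s: 17.35
eef_pos: [0.4395, 0.2291, 0.1203]
ee_rot: [3.139, 0.007, 1.898]
contact_force: [6.2, 0.8, -4.5]
grip_width: 0.0129
```

```bash
python3 m.py; python3 pl.py
```

```text
108.7 [ 0.246 -0.891  0.067] [ 6.23  0.81 -4.51] -0.192
108.7 [ 0.315 -0.895  0.043] [ 4.26  0.75 -4.56] 0.072
108.8 [ 0.265 -0.861  0.035] [ 4.67  0.3  -4.33] 0.073
108.8 [ 0.254 -0.899  0.026] [ 5.38  0.   -4.82] -0.002
17.55 108.8 [ 0.288 -0.967  0.039] [ 4.3  -0.37 -4.22]
17.75 108.8 [ 0.307 -0.922 -0.05 ] [187.48 192.76 193.63]
```

>>> jog_arm --pt "0 0 0 -2 0" --pt "0 0 0 -4 0" --pt "0 0 0 -6 0" --pt "0 0 0 -8 0" --pt "0 0 0 -10 0"

```text
time_s: 18.38
eef_pos: [0.4396, 0.2289, 0.1203]
ee_rot: [3.139, 0.008, 1.722]
contact_force: [5.6, -0.6, -3.5]
grip_width: 0.0135
```

```bash
python3 m.py; python3 pl.py
```

```text
98.7 [ 0.218 -0.903  0.073] [ 5.57 -0.57 -3.47] -0.144
98.6 [ 0.257 -0.895  0.076] [ 3.84 -0.21 -4.15] 0.114
98.7 [ 0.284 -0.955 -0.032] [ 5.13 -0.47 -3.72] 0.119
98.7 [ 0.242 -0.952  0.035] [ 4.82  0.07 -3.26] 0.044
18.575 98.7 [ 0.263 -0.911  0.059] [ 4.48 -0.44 -3.97]
18.775 98.7 [ 0.285 -0.976  0.072] [187.23 192.74 193.59]
```

>>> jog_arm --pt "0 0 0 0 0.15" --pt "0 0 0 0 0.3" --pt "0 0 0 0 0.6" --pt "0 0 0 0 1" --pt "0 0 0 0 1" --pt "0 0 15 0 1" --pt "0 0 40 0 1" --pt "0 0 80 0 1" --pt "0 0 120 0 1" --pt "0 0 120 0 1"

```text
time_s: 20.02
eef_pos: [0.4415, 0.2299, 0.2436]
ee_rot: [3.132, 0.006, 1.723]
contact_force: [0.3, -0.1, -1.0]
grip_width: 0.0855
```

```bash
python3 st.py; python3 pl.py
python3 - <<'E'
from h import *
save(get_image('wrist'),'w11')
save(get_image('scene'),'s11')
E
```

```text
20.025 [441.5 229.9 243.6] [179.5   0.3  98.7] q [ 0.49  0.21 -0.21  1.14 -0.01  0.33] M [ 0.014 -0.005 -0.022] F [ 0.26 -0.12 -1.02] w 0.0855 tau6 -0.00017637595192354638
20.225 98.7 [ 0.01   0.002 -0.031] [187.31 192.77 193.65]
```

View pics/w11.png

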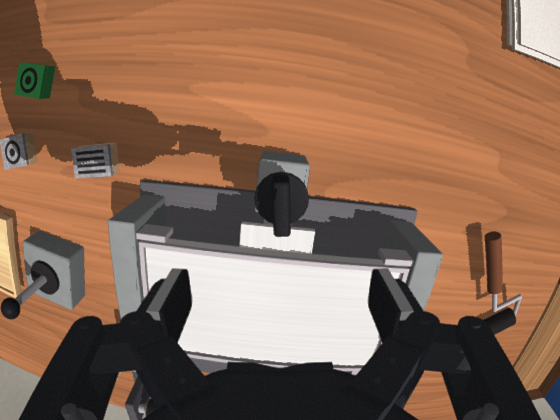

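View pics/s11.png

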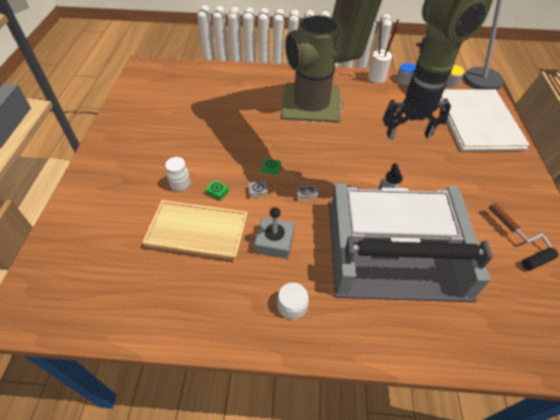

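>>> jog_arm --pt "0 -34 0 -10 1" --pt "1 -68 0 -20 1" --pt "1 -102 0 -30 1" --pt "1 -136 0 -40 1" --pt "2 -170 -4 -50 1" --pt "2 -204 -8 -60 1" --pt "2 -238 -12 -70 1" --pt "3 -272 -16 -80 1" --pt "3 -306 -20 -90 1" --pt "3 -340 -24 -98.7 1"

```text
time_s: 21.58
eef_pos: [0.441, -0.1126, 0.2138]
ee_rot: [-3.141, 0.011, -0.005]
contact_force: [1.3, 0.9, 0.6]
grip_width: 0.0853
```

>>> jog_arm --pt "0 0 0 0 1" --pt "0 0 0 0 1"

```text
time_s: 21.82
eef_pos: [0.4403, -0.1122, 0.2131]
ee_rot: [-3.14, 0.012, -0.004]
contact_force: [0.6, -0.8, -0.1]
grip_width: 0.0856
```

```bash
python3 st.py
python3 - <<'E'
from h import *
c=get_calibration('wrist')
im=get_image('wrist'); save(im,'w12'); np.save('w12.npy',im)
for t in ['block2_mid','block3_mid']:
    for r in nets.landmark_of('wrist',t)[:4]:
        if r['p']>.15: print(t,round(r['p'],2),np.round(r['xy'],1),np.round(atz('wrist',r['xy'],.012,c)[:2]*1000,1))
    for r in nets.silhouettes('wrist',t)[:4]: print(t,round(r['p'],2),np.round(r['box']),r['region'].sum())
E
```

```text
21.825 [ 440.3 -112.2  213.1] [-179.9    0.7   -0.3] q [-0.25  0.17 -0.35  1.07 -0.    1.33] M [ 0.038 -0.038  0.024] F [ 0.6  -0.81 -0.15] w 0.0856 tau6 0.006608726835111156
block2_mid 0.76 [296.5 304.6] [ 456.4 -262.9]
block2_mid 0.58 [196.7 190.5] [ 347.5 -119.4]
block2_mid 0.56 [287.7 216.1] [ 445.  -148.4]
block2_mid 0.97 [269. 279. 326. 334.] 1817
block2_mid 0.7 [260. 188. 311. 248.] 2236
block2_mid 0.7 [169. 162. 219. 215.] 2321
block3_mid 0.93 [262.  45. 313. 110.] 2181
```

View pics/w12.png

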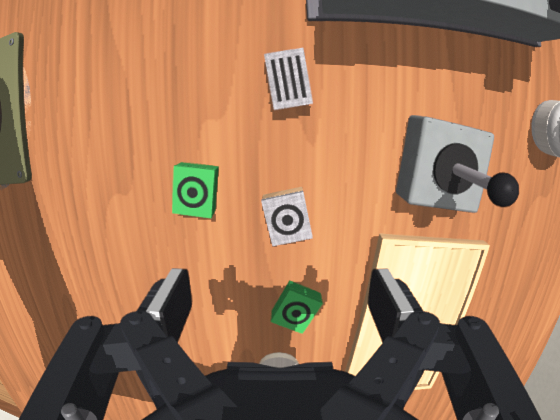

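```bash
cat > fit.py <<'E'
from h import *
from scipy.optimize import minimize
D={1:(42,56),2:(44,52),3:(38,56),4:(40,50)}
def mask_near(im,px,r=45):
    hsv=cv2.cvtColor(im,cv2.COLOR_RGB2HSV)
    m=((hsv[...,1]<60)).astype(np.uint8)
    w=np.zeros_like(m);cv2.circle(w,(int(px[0]),int(px[1])),r,1,-1); m&=w
    m=cv2.morphologyEx(m,cv2.MORPH_CLOSE,np.ones((5,5)))
    n,l,s,cen=cv2.connectedComponentsWithStats(m)
    k=1+np.argmax(s[1:,4]); return (l==k).astype(np.uint8)
def hull(cam,c,x,y,th,dim,z0):
    P=[]
    for z in (z0,z0+.024):
        for sx in (-1,1):
            for sy in (-1,1):
                a,b=sx*dim[0]/2000,sy*dim[1]/2000
                P.append(proj(cam,[x+a*np.cos(th)-b*np.sin(th),y+a*np.sin(th)+b*np.cos(th),z],c))
    return cv2.convexHull(np.float32(P))
def fit(cam,im,c,k,x,y,th0=0,z0=0.,mask=None,verbose=True):
    dim=D[k]
    px=proj(cam,[x,y,z0+.012],c)
    m=mask_near(im,px) if mask is None else mask
    S=8
    x0,y0=int(px[0])-60,int(px[1])-60
    M=cv2.resize(m[max(y0,0):y0+120,max(x0,0):x0+120],None,fx=S,fy=S,interpolation=cv2.INTER_NEAREST)
    ox,oy=max(x0,0),max(y0,0)
    def cost(p):
        h=hull(cam,c,p[0]/1000,p[1]/1000,np.radians(p[2]),dim,z0)
        Q=np.zeros_like(M); cv2.fillConvexPoly(Q,np.int32(np.round((h[:,0]-[ox,oy]+.5)*S)),1)
        return 1-np.logical_and(Q,M).sum()/np.logical_or(Q,M).sum()
    best=None
    for t in np.arange(-30,31,10)+th0:
        r=minimize(cost,[x*1000,y*1000,t],method='Nelder-Mead',options=dict(initial_simplex=[[x*1000,y*1000,t],[x*1000+6,y*1000,t],[x*1000,y*1000+6,t],[x*1000,y*1000,t+8]],maxiter=150))
        if best is None or r.fun<best.fun: best=r
    return np.round(best.x,1),round(best.fun,3)
E
python3 - <<'E'
from fit import *
im=np.load('w12.npy'); c=get_calibration('wrist')
print('b2',fit('wrist',im,c,2,.445,-.148))
print('b3',fit('wrist',im,c,3,.445,-.0))
top=get_image('top');ct=get_calibration('top')
print('b2',fit('top',top,ct,2,.445,-.148,mask=mask_near(top,proj('top',[.445,-.148,.012]),20)))
print('b3',fit('top',top,ct,3,.445,0,mask=mask_near(top,proj('top',[.445,-.0,.012]),20)))
E
```

```text
b2 (array([ 445.6, -150.4,   12.2]), np.float64(0.091))
b3 (array([446.1,  -4.8,   9.7]), np.float64(0.022))
b2 (array([ 470.8, -142.2,  -43.9]), np.float64(0.594))
b3 (array([446.5,  -4.6,   8.8]), np.float64(0.068))
```

>>> jog_arm --grip_force 40 --pt "2 40 0 4 1" --pt "5 85 0 8 1" --pt "6 107.4 -20 10 1" --pt "6 107.4 -60 10 1" --pt "6 107.4 -100 10 1" --pt "6 107.4 -125 10 1" --pt "6 107.4 -125 10 1"

```text
time_s: 23.0
eef_pos: [0.4452, -0.0041, 0.0875]
ee_rot: [-3.14, 0.015, 0.172]
contact_force: [0.1, -0.4, -0.5]
grip_width: 0.0855
```

```bash
python3 st.py
python3 - <<'E'
from h import *
im=get_image('wrist'); save(im,'w13')
E
```

```text
23.0 [445.2  -4.1  87.5] [-179.9    0.8    9.9] q [-0.01  0.27 -0.58  0.73 -0.    1.39] M [0.064 0.043 0.094] F [ 0.14 -0.43 -0.48] w 0.0855 tau6 -0.0003997492513008183
```

View pics/w13.png

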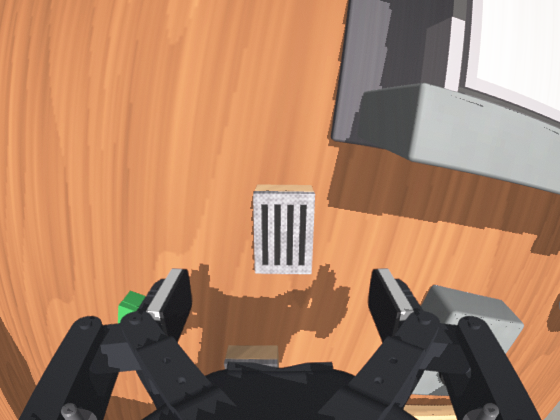

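>>> jog_arm --grip_force 40 --pt "0.5 -0.5 -30 0 1" --pt "1 -0.7 -60 0 1" --pt "1 -0.7 -72.5 0 1" --pt "1 -0.7 -72.5 0 1" --pt "1 -0.7 -72.5 0 0" --pt "1 -0.7 -72.5 0 0" --pt "1 -0.7 -72.5 0 0" --pt "1 -0.7 -72.5 0 0" --pt "1 -0.7 -60 0 0" --pt "1 -0.7 0 0 0"

```text
time_s: 24.3
eef_pos: [0.4443, -0.0049, 0.0875]
ee_rot: [-3.139, 0.02, 0.172]
contact_force: [1.3, 0.3, -1.0]
grip_width: 0.0374
```

```bash
python3 st.py
python3 - <<'E'
from h import *
im=get_image('wrist'); save(im,'w14')
E
```

```text
24.3 [444.3  -4.9  87.5] [-179.9    1.1    9.8] q [-0.01  0.27 -0.58  0.74 -0.    1.39] M [-0.05  -0.125  0.   ] F [ 1.31  0.26 -1.  ] w 0.0374 tau6 -8.820383527563536e-05
```

View pics/w14.png

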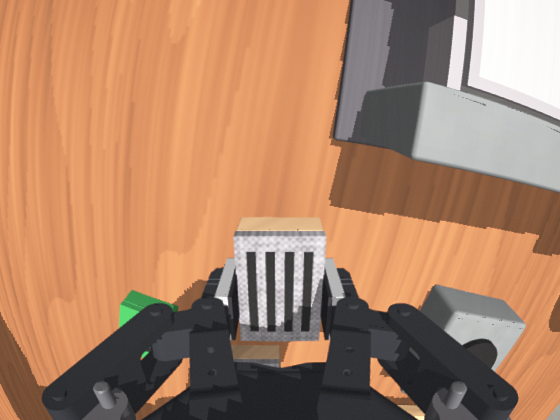

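>>> jog_arm --pt "0 0 50 0 0" --pt "0 10 95 0 0" --pt "12 45 120 -1 0" --pt "30 90 120 -3 0" --pt "50 140 120 -5 0" --pt "70 190 120 -6 0" --pt "90 240 120 -7.4 0" --pt "105 275 120 -7.4 0" --pt "111 292 120 -7.4 0" --pt "111 292 120 -7.4 0"

```text
time_s: 25.6
eef_pos: [0.561, 0.2882, 0.2158]
ee_rot: [3.141, 0.006, 0.044]
contact_force: [-0.0, -0.7, -1.5]
grip_width: 0.037
```

```bash
python3 st.py
python3 - <<'E'
from h import *
im=get_image('wrist'); save(im,'w15')
E
```

```text
25.6 [561.  288.2 215.8] [180.    0.3   2.5] q [0.47 0.46 0.09 1.2  0.   2.  ] M [-0.007 -0.008  0.022] F [-0.03 -0.65 -1.49] w 0.037 tau6 0.04105233703739941
```

View pics/w15.png

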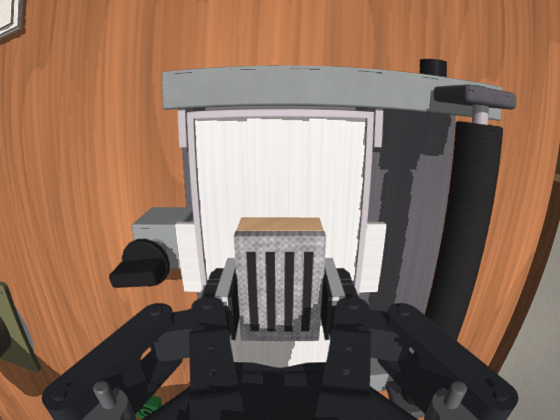

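>>> jog_arm --pt "-2 0 -30 0 0" --pt "-5 0 -60 0 0" --pt "-5 0 -85 0 0" --pt "-5 0 -96 0 0" --pt "-5 0 -102 0 0" --pt "-5 0 -102 0 0"

```text
time_s: 26.4
eef_pos: [0.5562, 0.2869, 0.1149]
ee_rot: [3.141, 0.005, 0.043]
contact_force: [0.0, -0.6, -0.1]
grip_width: 0.0371
```

```bash
python3 st.py
```

```text
26.4 [556.2 286.9 114.9] [180.    0.3   2.5] q [ 0.48  0.51 -0.1   0.97  0.    2.  ] M [0.034 0.019 0.016] F [ 0.03 -0.56 -0.1 ] w 0.0371 tau6 -0.0007767093848087825
```

>>> jog_arm --pt "0 0 -2.5 0 0" --pt "0 0 -2.5 0 0" --pt "0 0 -2.5 0 0.55" --pt "0 0 -2.5 0 0.7" --pt "0 0 -2.5 0 0.9" --pt "0 0 20 0 1" --pt "0 0 60 0 1" --pt "0 0 105 0 1" --pt "0 0 130 0 1" --pt "0 0 130 0 1"

```text
time_s: 27.65
eef_pos: [0.5575, 0.2876, 0.2473]
ee_rot: [-3.14, 0.0, 0.043]
contact_force: [-0.1, -0.3, -0.3]
grip_width: 0.0855
```

```bash
python3 st.py
python3 - <<'E'
from h import *
im=get_image('wrist'); save(im,'w16')
E
```

```text
27.65 [557.5 287.6 247.3] [-179.9    0.     2.5] q [0.48 0.44 0.14 1.27 0.   2.  ] M [ 0.043  0.019 -0.019] F [-0.06 -0.25 -0.34] w 0.0855 tau6 -5.090855523803839e-06
```

View pics/w16.png

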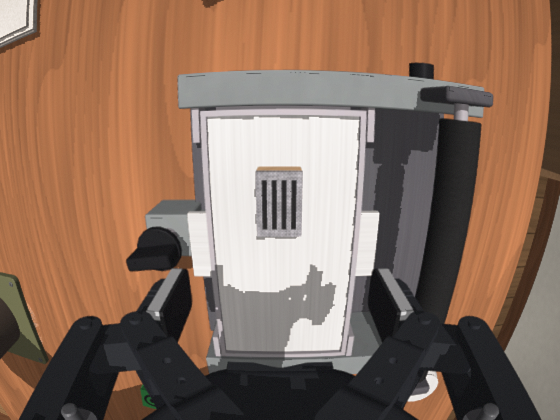

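>>> jog_arm --pt "-8 -40 0 0 1" --pt "-20 -90 0 2 1" --pt "-32 -140 0 4 1" --pt "-45 -190 0 6 1" --pt "-58 -240 0 7 1" --pt "-70 -290 0 8 1" --pt "-82 -340 -10 9 1" --pt "-95 -390 -25 9.7 1" --pt "-108 -440 -40 9.7 1" --pt "-111.5 -470 -50 9.7 1"

```text
time_s: 28.95
eef_pos: [0.4425, -0.1842, 0.1929]
ee_rot: [-3.139, 0.007, 0.21]
contact_force: [1.1, 0.0, 0.7]
grip_width: 0.0854
```

>>> jog_arm --pt "0 0 0 0 1" --pt "0 0 0 0 1"

```text
time_s: 29.2
eef_pos: [0.4416, -0.1834, 0.1917]
ee_rot: [-3.137, 0.009, 0.21]
contact_force: [0.1, 0.3, -0.2]
grip_width: 0.0853
```

```bash
python3 st.py
python3 - <<'E'
from fit import *
c=get_calibration('wrist')
im=get_image('wrist'); save(im,'w17')
print('b2',fit('wrist',im,c,2,.445,-.150))
for r in nets.landmark_of('wrist','block2_mid')[:4]:
    print(round(r['p'],2),np.round(r['xy'],1),np.round(atz('wrist',r['xy'],.012,c)[:2]*1000,1))
E
```

```text
29.2 [ 441.6 -183.4  191.7] [-179.7    0.5   12. ] q [-0.39  0.22 -0.34  1.02 -0.    0.97] M [-0.012 -0.003  0.061] F [ 0.13  0.26 -0.25] w 0.0853 tau6 -0.004343978507677093
b2 (array([ 444.1, -148.4,   12.1]), np.float64(0.02))
0.93 [294.2 157. ] [ 445.5 -149.9]
0.79 [280.6 262.7] [ 456.2 -262.4]
0.56 [199.7 105.2] [ 346.8 -118.4]
```

View pics/w17.png

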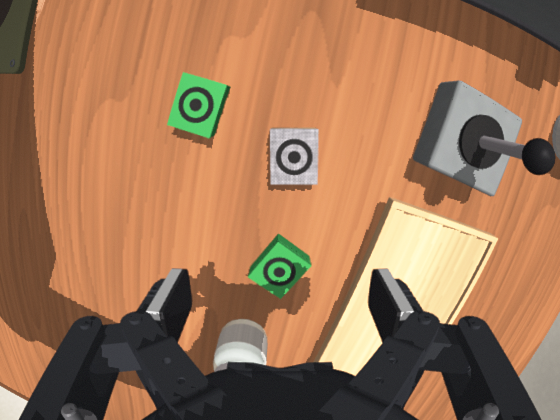

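>>> jog_arm --pt "2 20 -30 0 1" --pt "3 34.4 -70 0 1" --pt "3 34.4 -110 0 1" --pt "3 34.4 -145 0 1" --pt "3 34.4 -168 0 1" --pt "3 34.4 -176 0 1" --pt "3 34.4 -176 0 1"

```text
time_s: 30.18
eef_pos: [0.4458, -0.1482, 0.0168]
ee_rot: [-3.138, 0.007, 0.213]
contact_force: [-0.4, 0.4, -0.3]
grip_width: 0.0854
```

```bash
python3 st.py
python3 - <<'E'
from h import *
im=get_image('wrist'); save(im,'w18')
E
```

```text
30.175 [ 445.8 -148.2   16.8] [-179.8    0.4   12.2] q [-0.32  0.4  -0.62  0.56 -0.    1.04] M [ 0.004 -0.005 -0.043] F [-0.38  0.38 -0.32] w 0.0854 tau6 0.00096328880317742
```

View pics/w18.png

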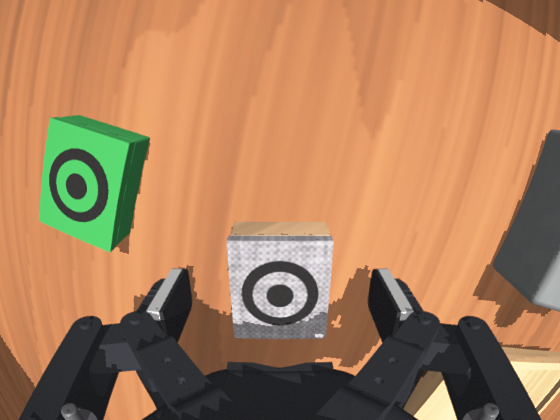

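Block2 (grey, discs, at 280,290) sits centred between the fingers; close and lift.

>>> jog_arm --grip_force 40 --pt "0 0 -2 0 0" --pt "0 0 -2 0 0" --pt "0 0 -2 0 0" --pt "0 0 -2 0 0" --pt "0 0 30 0 0" --pt "0 0 80 0 0" --pt "0 0 130 0 0" --pt "0 10 180 0 0" --pt "5 30 200 0 0" --pt "10 60 205 0 0"

```text
time_s: 31.48
eef_pos: [0.4574, -0.0887, 0.2242]
ee_rot: [-3.14, 0.003, 0.211]
contact_force: [-0.6, -0.4, -1.3]
grip_width: 0.0435
```

```bash
python3 st.py
```

```text
31.475 [457.4 -88.7 224.2] [-179.9    0.2   12.1] q [-0.19  0.17 -0.31  1.09 -0.    1.17] M [-0.016  0.001 -0.019] F [-0.55 -0.44 -1.3 ] w 0.0435 tau6 -0.45824959874153137
```

>>> jog_arm --pt "15 40 0 -2 0" --pt "32 85 0 -4 0" --pt "50 130 0 -6 0" --pt "67 175 0 -8 0" --pt "85 220 0 -9.7 0" --pt "98 255 0 -9.7 0" --pt "100 265 -5 -9.7 0" --pt "100 265 -10 -9.7 0" --pt "100 265 -10 -9.7 0"

```text
time_s: 32.6
eef_pos: [0.5562, 0.1749, 0.2133]
ee_rot: [-3.142, 0.006, 0.04]
contact_force: [0.3, -0.6, -1.5]
grip_width: 0.0432
```

```bash
python3 st.py
python3 - <<'E'
from h import *
im=get_image('wrist'); save(im,'w19')
E
```

```text
32.6 [556.2 174.9 213.3] [-180.     0.3    2.3] q [ 0.3   0.38 -0.05  1.15  0.    1.83] M [-0.007 -0.009  0.027] F [ 0.28 -0.64 -1.55] w 0.0432 tau6 -0.0015892703959252685
```

View pics/w19.png

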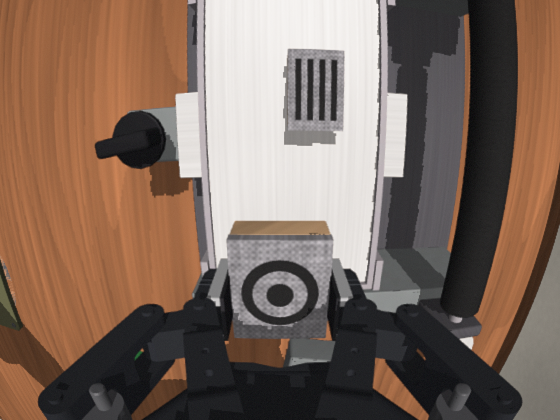

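Run:
```python
from fit import *
c=get_calibration('wrist')
im=get_image('wrist'); save(im,'w19k',(240,20,440,170),4)
for r in nets.landmark_of('wrist','block3_mid')[:4]:
    print(round(r['p'],2),np.round(r['xy'],1),np.round(atz('wrist',r['xy'],.109,c)[:2]*1000,1))
a=np.radians(2.4);R=np.array([[np.cos(a),-np.sin(a)],[np.sin(a),np.cos(a)]]);C=np.array([562.5,232.3])
for q in [(-70.5,50),(70.5,50),(-5,55)]: print(q,np.round(proj('wrist',[*((C+R@np.array(q))/1000),.102],c)))
```

```text
0.69 [314.7  88.2] [575.7 268.4]
(-70.5, 50) [197.  72.]
(70.5, 50) [388.  74.]
(-5, 55) [286.  62.]
```

View pics/w19k.png

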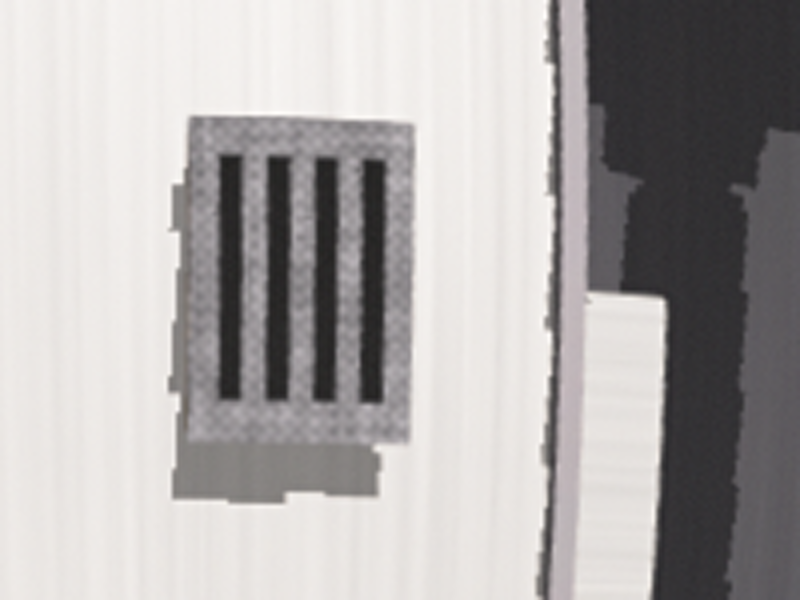

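>>> jog_arm --pt "2 2 -30 0 0" --pt "3 2 -60 0 0" --pt "3 2 -85 0 0" --pt "3 2 -96 0 0" --pt "3 2 -100.5 0 0" --pt "3 2 -100.5 0 0"

```text
time_s: 33.5
eef_pos: [0.5606, 0.1771, 0.1146]
ee_rot: [-3.14, 0.002, 0.039]
contact_force: [0.7, -0.3, -2.0]
grip_width: 0.0432
```

```bash
python3 st.py
```

```text
33.5 [560.6 177.1 114.6] [-1.799e+02  1.000e-01  2.300e+00] q [ 0.31  0.45 -0.21  0.92  0.    1.84] M [-0.021 -0.007 -0.044] F [ 0.74 -0.28 -2.01] w 0.0432 tau6 -0.00021457876755448524
```

>>> jog_arm --pt "0 0 -2.3 0 0" --pt "0 0 -2.3 0 0" --pt "0 0 -2.3 0 0.6" --pt "0 0 -2.3 0 0.75" --pt "0 0 -2.3 0 0.95" --pt "0 0 20 0 1" --pt "0 0 60 0 1" --pt "0 0 105 0 1" --pt "0 0 130 0 1" --pt "0 -30 130 0 1"

```text
time_s: 34.75
eef_pos: [0.5624, 0.1487, 0.2474]
ee_rot: [-3.139, -0.004, 0.042]
contact_force: [0.0, 0.4, -0.1]
grip_width: 0.0853
```

```bash
python3 st.py
python3 - <<'E'
from h import *
c=get_calibration('wrist')
im=get_image('wrist'); save(im,'w20')
for t in ('block3_mid','block2_mid'):
  for r in nets.landmark_of('wrist',t)[:3]:
    print(t,round(r['p'],2),np.round(r['xy'],1),np.round(atz('wrist',r['xy'],.109,c)[:2]*1000,1))
im=get_image('top'); save(im,'t20',scale=1.4)
im=get_image('scene'); save(im,'s20',(300,150,500,310),4)
for cam in('top','scene'):
  for r in nets.landmark_of(cam,'jog_ball')[:3]: print(round(r['p'],2),np.round(r['xy'],1),np.round(atz(cam,r['xy'],.130)*1000,1))
E
python3 pl.py
```

```text
34.75 [562.4 148.7 247.4] [-179.8   -0.2    2.4] q [0.26 0.35 0.   1.22 0.   1.79] M [-0.011 -0.021  0.028] F [ 0.    0.42 -0.1 ] w 0.0853 tau6 0.396174481138587
block3_mid 0.81 [301.5  56.5] [573.9 270.3]
block2_mid 0.59 [279.7 168. ] [560.4 177.1]
0.47 [282.2 198.2] [615.7 -90.3 130. ]
0.71 [274.4 212.5] [618.2 -84.5 130. ]
35.3 2.3 [ 0.004 -0.003 -0.027] [187.22 192.66 193.55]
```

View pics/w20.png

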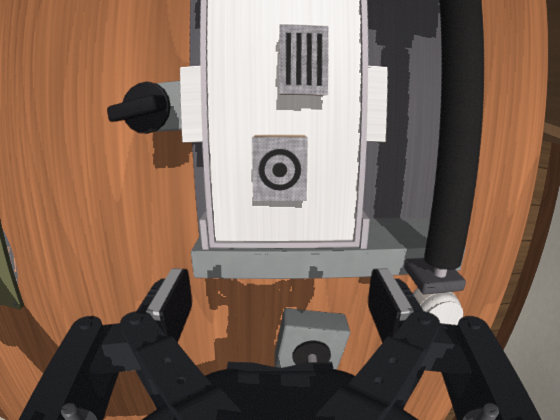

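View pics/s20.png

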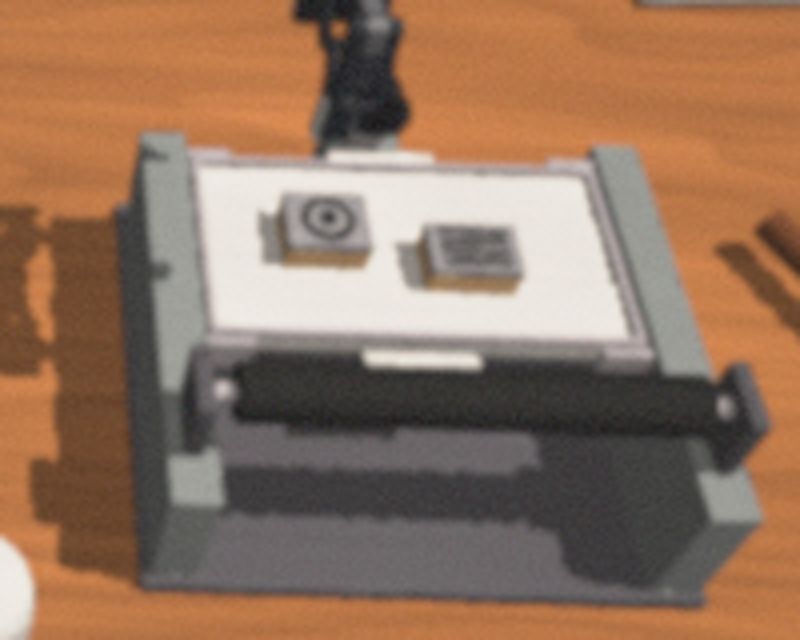

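View pics/t20.png

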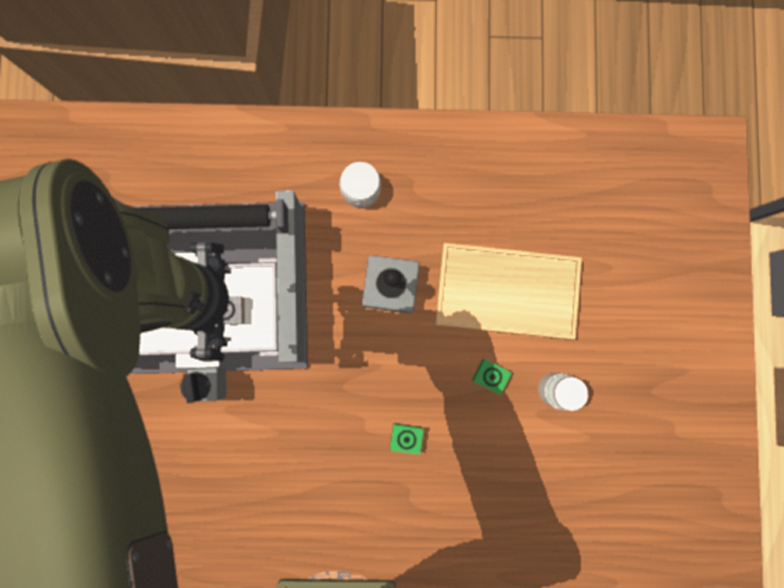

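>>> jog_arm --grip_force 40 --pt "6 -35 0 -2 1" --pt "12 -75 0 -4 0.5" --pt "20 -115 0 -6 0" --pt "27 -155 0 -8 0" --pt "35 -195 0 -9 0" --pt "43 -235 0 -9 0" --pt "50 -270 0 -9 0" --pt "55 -292 -10 -9 0" --pt "55 -292 -20 -9 0" --pt "55 -292 -30 -9 0"

```text
time_s: 36.55
eef_pos: [0.615, -0.1434, 0.213]
ee_rot: [-3.14, 0.004, -0.116]
contact_force: [0.1, 0.9, 0.6]
grip_width: -0.0001
```

```bash
python3 st.py
python3 - <<'E'
from h import *
c=get_calibration('wrist')
im=get_image('wrist'); save(im,'w21')
for r in nets.landmark_of('wrist','jog_ball')[:3]:
    print(round(r['p'],2),np.round(r['xy'],1),np.round(atz('wrist',r['xy'],.130,c)[:2]*1000,1))
im=get_image('scene'); save(im,'s21',(150,100,350,260),4)
E
```

```text
36.55 [ 615.  -143.4  213. ] [-179.9    0.2   -6.7] q [-0.23  0.46  0.08  1.2   0.    1.46] M [ 0.022 -0.072  0.006] F [0.05 0.92 0.57] w -0.0001 tau6 0.00030315160984173417
0.6 [273.5 138.3] [616.3 -84.6]
```

View pics/w21.png

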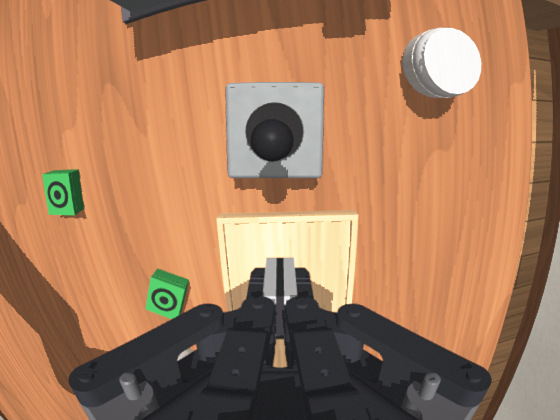

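View pics/s21.png

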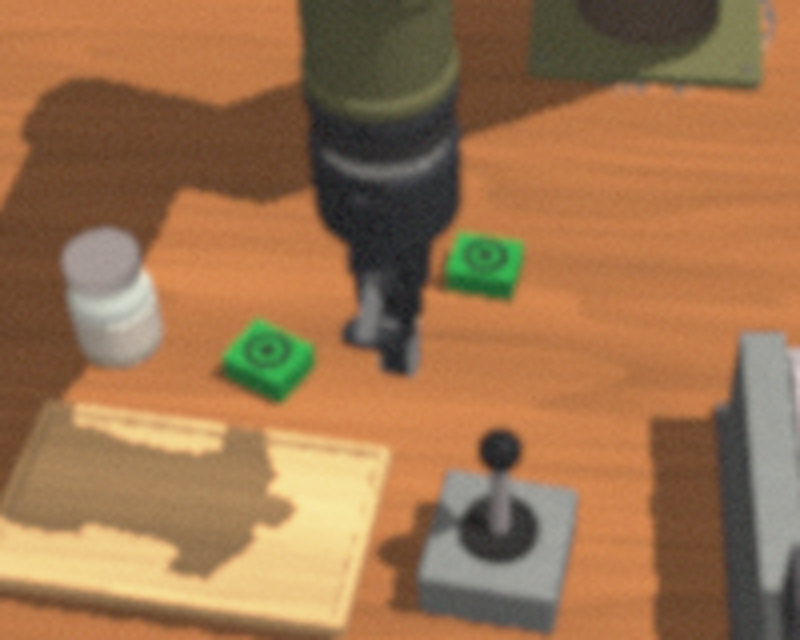

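>>> jog_arm --pt "0 0 -30 0 0" --pt "0 0 -60 0 0" --pt "0 0 -85 0 0" --pt "0 0 -94 0 0" --pt "0 5 -94 0 0" --pt "1 10 -94 0 0" --pt "1 15 -94 0 0" --pt "2 20 -94 0 0" --pt "2 25 -94 0 0" --pt "2 25 -94 0 0"

```text
time_s: 37.95
eef_pos: [0.6167, -0.1176, 0.1193]
ee_rot: [-3.14, 0.005, -0.115]
contact_force: [-0.7, 0.2, 0.9]
grip_width: -0.0001
```

```bash
python3 st.py
python3 - <<'E'
from h import *
im=get_image('wrist'); save(im,'w22')
im=get_image('scene'); save(im,'s22',(200,150,500,310),2.6)
E
```

```text
37.95 [ 616.7 -117.6  119.3] [-179.9    0.3   -6.6] q [-0.19  0.51 -0.09  0.98  0.    1.5 ] M [-0.022 -0.016  0.034] F [-0.73  0.24  0.92] w -0.0001 tau6 0.01679448236245662
```

View pics/w22.png

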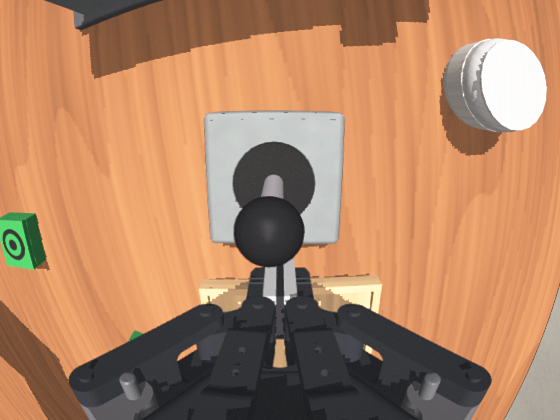

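View pics/s22.png

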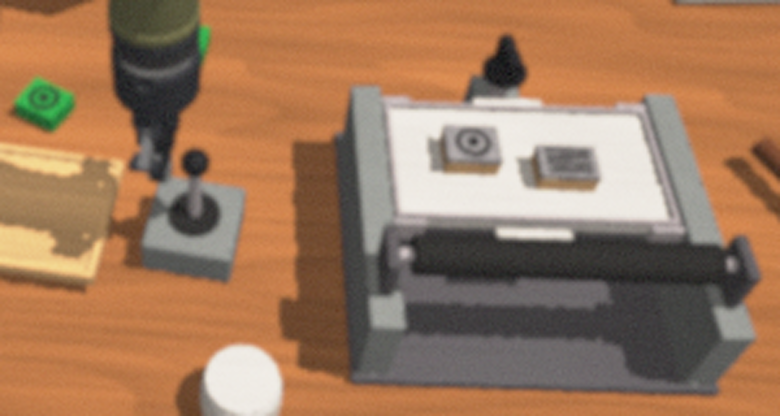

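>>> jog_arm --pt "-3 0 0 0 0" --pt "-2.5 5 0 0 0" --pt "-2 10 0 0 0" --pt "-1 15 0 0 0" --pt "-1 20 0 0 0" --pt "0 25 0 0 0" --pt "0.5 30 0 0 0" --pt "1 35 0 0 0" --pt "1.5 39 0 0 0" --pt "1.5 39 0 0 0"

```text
time_s: 39.3
eef_pos: [0.6179, -0.0786, 0.119]
ee_rot: [-3.14, 0.006, -0.115]
contact_force: [-0.0, -3.7, -1.1]
grip_width: -0.0
```

```bash
python3 st.py
python3 - <<'E'
from h import *
im=get_image('wrist'); save(im,'w23')
im=get_image('scene'); save(im,'s23',(200,150,500,310),2.6)
E
python3 st.py
```

```text
39.3 [617.9 -78.6 119. ] [-179.9    0.3   -6.6] q [-0.13  0.5  -0.1   0.97  0.    1.56] M [-0.653 -0.001  0.094] F [-0.02 -3.72 -1.06] w -0.0 tau6 0.012138811871409416
39.4 [617.9 -79.1 119.1] [-179.9    0.3   -6.6] q [-0.13  0.5  -0.1   0.97  0.    1.56] M [-0.592  0.015 -0.019] F [ 0.58 -3.08 -1.81] w -0.0001 tau6 0.002073243449558504
```

View pics/w23.png

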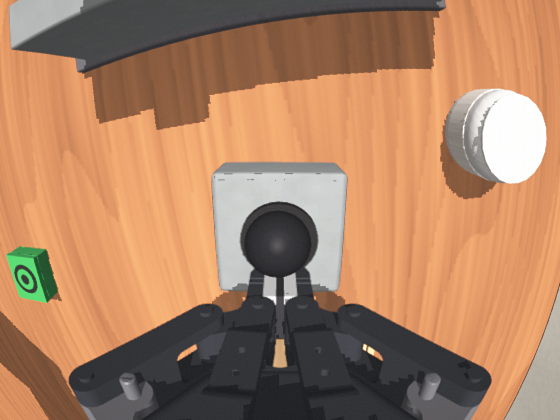

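View pics/s23.png

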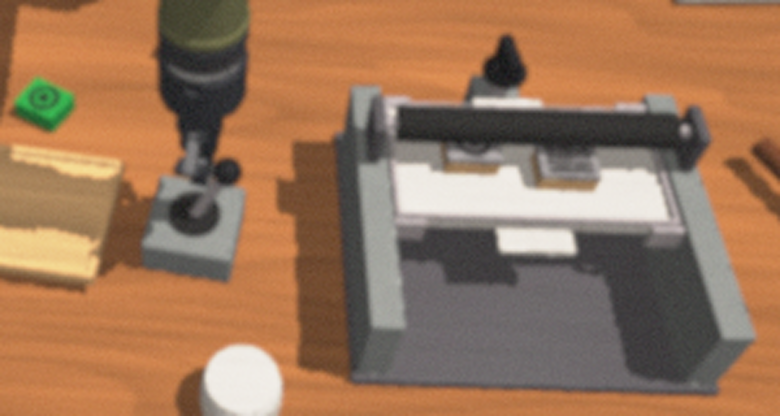

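>>> jog_arm --pt "0.3 2 0 0 0" --pt "0.4 4 0 0 0" --pt "0.6 6 0 0 0" --pt "0.6 6 0 0 0" --pt "0.6 6 0 0 0"

```text
time_s: 40.02
eef_pos: [0.6183, -0.0731, 0.119]
ee_rot: [-3.141, 0.006, -0.115]
contact_force: [-0.1, -4.3, -3.0]
grip_width: -0.0001
```

```bash
python3 st.py
python3 - <<'E'
from h import *
im=get_image('scene'); save(im,'s24',(200,150,500,310),2.6)
c=get_calibration('scene')
a=np.radians(2.4);R=np.array([[np.cos(a),-np.sin(a)],[np.sin(a),np.cos(a)]]);C=np.array([562.5,232.3])
for x in (-40,-50,-60): print(x,np.round((proj('scene',[*((C+R@np.array([x,-131]))/1000),.1415],c)-[200,150])*2.6),np.round((proj('scene',[*((C+R@np.array([x,131]))/1000),.1415],c)-[200,150])*2.6))
for r in nets.landmark_of('scene','roller_mid')[:1]: 
  w=atz('scene',r['xy'],.1415)[:2]*1000; print(r['p'],r['xy'],w, R.T@(w-C))
E
```

```text
40.025 [618.3 -73.1 119. ] [-179.9    0.3   -6.6] q [-0.12  0.5  -0.1   0.97  0.    1.57] M [-0.814  0.11  -0.02 ] F [-0.13 -4.25 -3.  ] w -0.0001 tau6 0.0016185283675440587
-40 [391.  95.] [663. 104.]
-50 [390.  87.] [660.  96.]
-60 [389.  80.] [658.  89.]
0.86 [405.0, 188.6] [523.32424614 236.63413916] [-38.95989516   5.97084769]
```

View pics/s24.png

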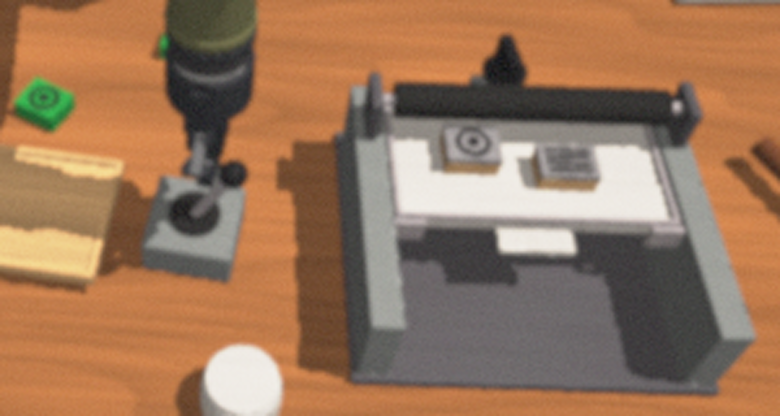

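>>> jog_arm --pt "0.3 2 0 0 0" --pt "0.4 4 0 0 0" --pt "0.6 6 0 0 0" --pt "0.6 6 0 0 0" --pt "0.6 6 0 0 0"

```text
time_s: 40.75
eef_pos: [0.6186, -0.0687, 0.1188]
ee_rot: [3.139, 0.006, -0.116]
contact_force: [-1.2, -8.3, -3.9]
grip_width: -0.0001
```

```bash
python3 st.py
python3 - <<'E'
from h import *
im=get_image('scene'); save(im,'s25',(200,150,500,310),2.6)
a=np.radians(2.4);R=np.array([[np.cos(a),-np.sin(a)],[np.sin(a),np.cos(a)]]);C=np.array([562.5,232.3])
for r in nets.landmark_of('scene','roller_mid')[:1]: 
  w=atz('scene',r['xy'],.1415)[:2]*1000; print(r['p'],r['xy'],w, R.T@(w-C))
E
```

```text
40.75 [618.6 -68.7 118.8] [179.9   0.4  -6.7] q [-0.11  0.5  -0.1   0.97 -0.    1.58] M [-1.532  0.075  0.018] F [-1.16 -8.27 -3.9 ] w -0.0001 tau6 -0.002203458934673108
0.77 [407.2, 180.1] [493.49979618 245.90108115] [-68.37012476  16.47857933]
```

View pics/s25.png

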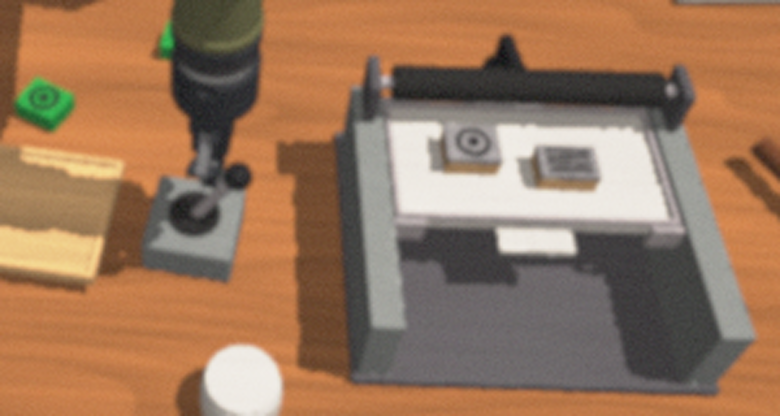

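>>> jog_arm --pt "0 2 0 0 0" --pt "0 2 0 0 0" --pt "0 2 0 0 0" --pt "0 2 0 0 0" --pt "0 2 0 0 0" --pt "0 2 0 0 0" --pt "0 2 0 0 0" --pt "0 2 0 0 0" --pt "0 2 0 0 0" --pt "0 2 0 0 0"

```text
time_s: 42.1
eef_pos: [0.6186, -0.0687, 0.1189]
ee_rot: [3.136, 0.006, -0.118]
contact_force: [-0.1, -8.8, -2.3]
grip_width: 0.0003
```

>>> jog_arm --pt "0 1.2 0 0 0" --pt "0 1.2 0 0 0" --pt "0 1.2 0 0 0" --pt "0 1.2 0 0 0" --pt "0 1.2 0 0 0" --pt "0 1.2 0 0 0" --pt "0 1.2 0 0 0" --pt "0 1.2 0 0 0"

```text
time_s: 43.1
eef_pos: [0.6186, -0.0688, 0.1189]
ee_rot: [3.133, 0.006, -0.119]
contact_force: [0.2, -7.6, -2.3]
grip_width: 0.0002
```

```bash
python3 st.py
python3 - <<'E'
from h import *
im=get_image('scene'); save(im,'s26',(200,150,500,310),2.6)
a=np.radians(2.4);R=np.array([[np.cos(a),-np.sin(a)],[np.sin(a),np.cos(a)]]);C=np.array([562.5,232.3])
for r in nets.landmark_of('scene','roller_mid')[:1]: 
  w=atz('scene',r['xy'],.1415)[:2]*1000; print(r['p'],r['xy'],w, R.T@(w-C))
E
```

```text
43.1 [618.6 -68.8 118.9] [179.5   0.3  -6.8] q [-0.11  0.5  -0.1   0.97 -0.01  1.58] M [-1.403  0.013 -0.031] F [ 0.15 -7.59 -2.25] w 0.0002 tau6 -0.00505494637764059
0.78 [404.4, 180.8] [496.58253882 238.43208074] [-65.60285547   8.88703865]
```

View pics/s26.png

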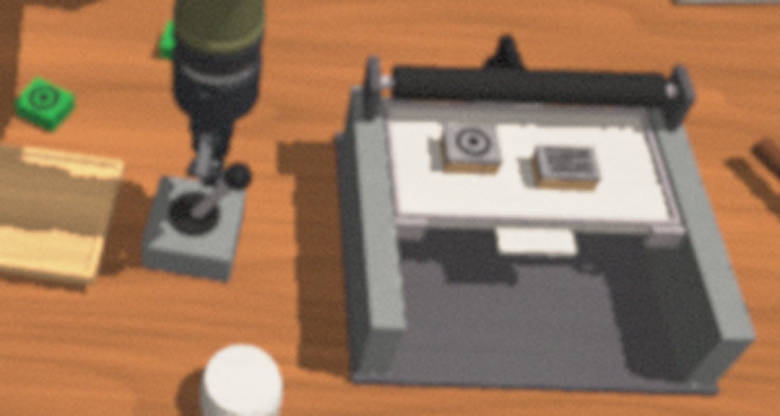

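>>> jog_arm --pt "0 0 0 0 0" --pt "-1 -8 0 0 0" --pt "-2 -16 0 0 0" --pt "-3 -24 0 0 0" --pt "-4 -32 0 0 0" --pt "-5 -40 0 0 0" --pt "-6 -50 0 0 0" --pt "-7 -62 0 0 0" --pt "-7 -70 20 0 0" --pt "-7 -70 60 0 0"

```text
time_s: 44.45
eef_pos: [0.61, -0.1396, 0.1775]
ee_rot: [3.133, 0.01, -0.12]
contact_force: [0.8, -0.4, -1.3]
grip_width: 0.0
```

>>> jog_arm --pt "0 0 50 0 1" --pt "-10 40 70 2 1" --pt "-20 80 70 4 1" --pt "-25 130 70 6 1" --pt "-30 180 70 8 1" --pt "-35 220 70 9 1" --pt "-40 260 70 9 1" --pt "-46 290 65 9 1" --pt "-46 295 60 9 1" --pt "-46 295 60 9 1"

```text
time_s: 45.7
eef_pos: [0.5639, 0.1548, 0.237]
ee_rot: [3.133, 0.011, 0.038]
contact_force: [-0.6, -0.4, -0.4]
grip_width: 0.0856
```

```bash
python3 st.py
python3 - <<'E'
from h import *
c=get_calibration('wrist')
im=get_image('wrist'); save(im,'w27')
for t in ('block3_mid','block2_mid'):
  for r in nets.landmark_of('wrist',t)[:3]:
    print(t,round(r['p'],2),np.round(r['xy'],1),np.round(atz('wrist',r['xy'],.109,c)[:2]*1000,1))
im=get_image('scene'); save(im,'s27')
im=get_image('top'); save(im,'t27')
for cam in ('top','scene'):
  for r in nets.landmark_of(cam,'rack')[:3]: print(cam,round(r['p'],2),np.round(r['xy'],1),np.round(atz(cam,r['xy'],0)*1000,1))
E
```

```text
45.7 [563.9 154.8 237. ] [179.5   0.6   2.2] q [ 0.27  0.38  0.01  1.22 -0.01  1.8 ] M [-0.027 -0.038  0.003] F [-0.62 -0.43 -0.39] w 0.0856 tau6 0.014046942524146289
block3_mid 0.69 [304.6  62.6] [576.  268.2]
block2_mid 0.97 [280.6 178.6] [561.1 175. ]
block2_mid 0.61 [283.8 107.1] [561.4 232.3]
top 0.59 [357.5 209.9] [ 604.4 -287.2    0. ]
scene 0.95 [201.1 237. ] [ 617.5 -281.7    0. ]
```

View pics/w27.png

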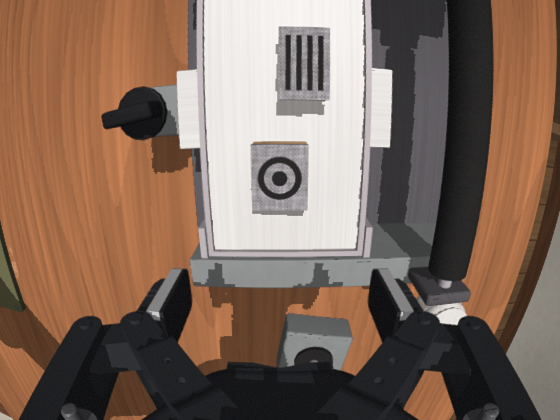

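View pics/s27.png

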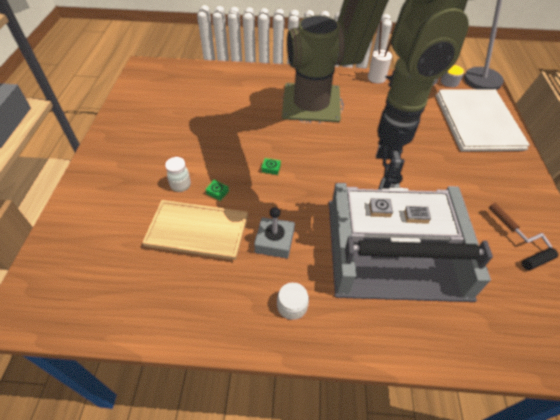

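View pics/t27.png

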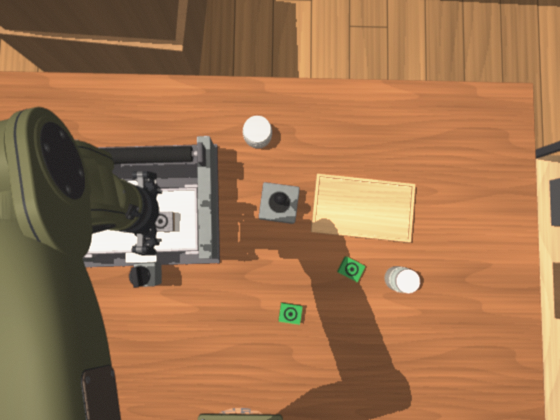

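Run:
```python
from h import *
P=[atz('top',p,.035)[:2]*1000 for p in [(315,174.5),(415,183),(412,242),(312,233)]]
print(np.round(P,1),np.mean(P,0))
for a,b in [(0,1),(1,2),(2,3),(3,0)]: d=P[b]-P[a];print(np.hypot(*d),np.degrees(np.arctan2(d[1],d[0])))
```

```text
[[ 687.1 -174. ]
 [ 670.5 -421.7]
 [ 524.9 -412.6]
 [ 542.8 -167.8]] [ 606.29919772 -294.06169858]
248.2610342961408 -93.82895737089272
145.88987252887875 176.4212551240284
245.45923284857767 85.81305488108413
144.3959163398426 -2.4623815216120435
```

>>> jog_arm --pt "-1 10 -30 0 1" --pt "-3 21.5 -60 0 1" --pt "-3 21.5 -90 0 1" --pt "-3 21.5 -115 0 1" --pt "-3 21.5 -124 0 1" --pt "-3 21.5 -124 0 1"

```text
time_s: 46.8
eef_pos: [0.5611, 0.1759, 0.1136]
ee_rot: [3.133, 0.01, 0.036]
contact_force: [0.9, -0.4, -0.0]
grip_width: 0.0855
```

```bash
python3 st.py
python3 - <<'E'
from h import *
im=get_image('wrist'); save(im,'w28')
E
```

```text
46.8 [561.1 175.9 113.6] [179.5   0.6   2.1] q [ 0.31  0.46 -0.2   0.93 -0.01  1.84] M [ 0.021 -0.044  0.01 ] F [ 0.89 -0.44 -0.02] w 0.0855 tau6 -0.00036258541513234377
```

View pics/w28.png

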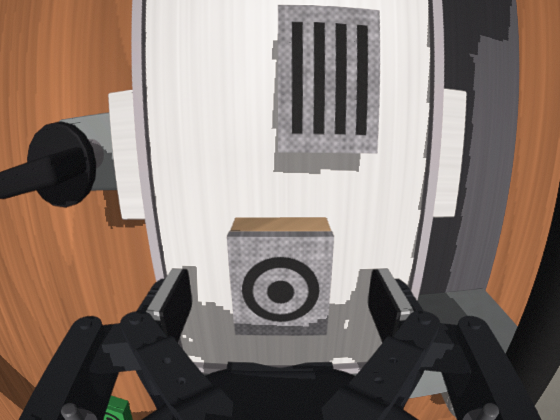

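>>> jog_arm --pt "0 0 -1 0 0" --pt "0 0 -1 0 0" --pt "0 0 -1 0 0" --pt "0 0 -1 0 0" --pt "0 0 30 0 0" --pt "0 0 70 0 0" --pt "0 0 105 0 0" --pt "-5 -10 120 0 0" --pt "-15 -40 125 0 0" --pt "-20 -80 125 0 0"

```text
time_s: 48.1
eef_pos: [0.5406, 0.0953, 0.2386]
ee_rot: [3.133, 0.01, 0.038]
contact_force: [1.2, -0.2, -1.2]
grip_width: 0.0431
```

```bash
python3 st.py; python3 pl.py
```

```text
48.1 [540.6  95.3 238.6] [179.5   0.6   2.2] q [ 0.18  0.31 -0.08  1.19 -0.01  1.71] M [ 0.026 -0.032 -0.014] F [ 1.23 -0.2  -1.24] w 0.0431 tau6 0.4801042936742306
48.3 2.0 [ 0.049 -0.03   0.052] [187.25 192.67 193.57]
```

>>> jog_arm --pt "4 -35 0 0 0" --pt "10 -80 0 -1 0" --pt "16 -125 0 -2 0" --pt "23 -170 0 -3 0" --pt "30 -215 0 -4 0" --pt "37 -260 0 -5 0" --pt "45 -310 0 -6 0" --pt "52 -355 0 -6 0" --pt "60 -400 -10 -6 0" --pt "65 -436 -30 -6 0"

```text
time_s: 49.55
eef_pos: [0.607, -0.3422, 0.2078]
ee_rot: [3.133, 0.01, -0.07]
contact_force: [0.3, 1.0, -1.2]
grip_width: 0.0431
```

>>> jog_arm --pt "0 0 -10 0 0" --pt "0 0 -10 0 0"

```text
time_s: 49.8
eef_pos: [0.6064, -0.3409, 0.1956]
ee_rot: [3.136, 0.013, -0.069]
contact_force: [0.4, -0.1, -0.8]
grip_width: 0.0434
```

```bash
python3 st.py
python3 - <<'E'
from h import *
c=get_calibration('wrist')
im=get_image('wrist'); save(im,'w29')
for r in nets.landmark_of('wrist','rack')[:3]: print(round(r['p'],2),np.round(r['xy'],1),np.round(atz('wrist',r['xy'],0,c)*1000,1))
E
```

```text
49.8 [ 606.4 -340.9  195.6] [179.7   0.8  -4. ] q [-0.51  0.59  0.26  1.25 -0.01  1.13] M [0.008 0.02  0.042] F [ 0.42 -0.12 -0.76] w 0.0434 tau6 -0.002523957591620274
0.56 [280.1 138.3] [ 606.2 -294.7    0. ]
```

View pics/w29.png

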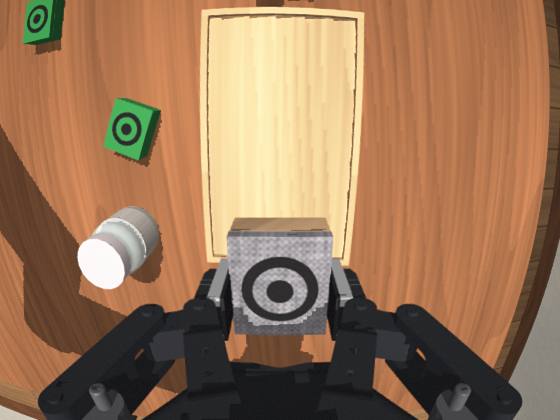

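Run:
```python
from h import *
P=[atz('wrist',p,.035)[:2]*1000 for p in [(203,11),(364,13),(351,264),(208,262)]]
print(np.round(P,1),np.mean(P,0))
```

```text
[[ 547.8 -167.4]
 [ 690.8 -179. ]
 [ 672.  -421.9]
 [ 525.8 -410.2]] [ 609.08929673 -294.61910206]
```

>>> jog_arm --pt "-1 -2 -30 0 0" --pt "-2 -3 -70 0 0" --pt "-2 -3 -110 0 0" --pt "-2 -3 -135 0 0" --pt "-2 -3 -145 0 0" --pt "-2 -3 -149 0 0" --pt "-2 -3 -149 0 0"

```text
time_s: 50.78
eef_pos: [0.6061, -0.3439, 0.0502]
ee_rot: [3.133, 0.008, -0.068]
contact_force: [-0.0, 0.6, -2.0]
grip_width: 0.0433
```

```bash
python3 st.py
```

```text
50.775 [ 606.1 -343.9   50.2] [179.5   0.5  -3.9] q [-0.51  0.67  0.03  0.93 -0.01  1.13] M [-0.014 -0.011 -0.011] F [-0.04  0.62 -2.04] w 0.0433 tau6 0.0002617136578919599
```

>>> jog_arm --pt "-1 0 -3 0 0" --pt "-1 0 -5 0 0" --pt "-1 0 -5 0 0"

```text
time_s: 51.15
eef_pos: [0.6059, -0.3444, 0.0474]
ee_rot: [3.132, 0.006, -0.068]
contact_force: [-1.0, 0.9, 6.1]
grip_width: 0.0432
```

>>> jog_arm --pt "0 0 -0.5 0 0.6" --pt "0 0 -0.5 0 0.75" --pt "0 0 -0.5 0 0.95" --pt "0 0 20 0 1" --pt "0 0 60 0 1" --pt "0 0 105 0 1" --pt "0 0 150 0 1" --pt "-10 30 180 2 1" --pt "-20 70 190 3 1" --pt "-30 110 190 4 1"

```text
time_s: 52.4
eef_pos: [0.5763, -0.2338, 0.2387]
ee_rot: [3.131, 0.003, 0.001]
contact_force: [0.8, 0.4, -0.3]
grip_width: 0.0856
```

```bash
python3 st.py
python3 - <<'E'
from h import *
im=get_image('top'); save(im,'t30',(190,150,440,330),3)
im=get_image('scene'); save(im,'s30',(120,150,320,310),4)
E
```

```text
52.4 [ 576.3 -233.8  238.7] [1.794e+02 2.000e-01 1.000e-01] q [-0.38  0.43  0.1   1.24 -0.01  1.19] M [ 0.004 -0.015  0.025] F [ 0.82  0.36 -0.28] w 0.0856 tau6 -0.2315390668809414
```

View pics/s30.png

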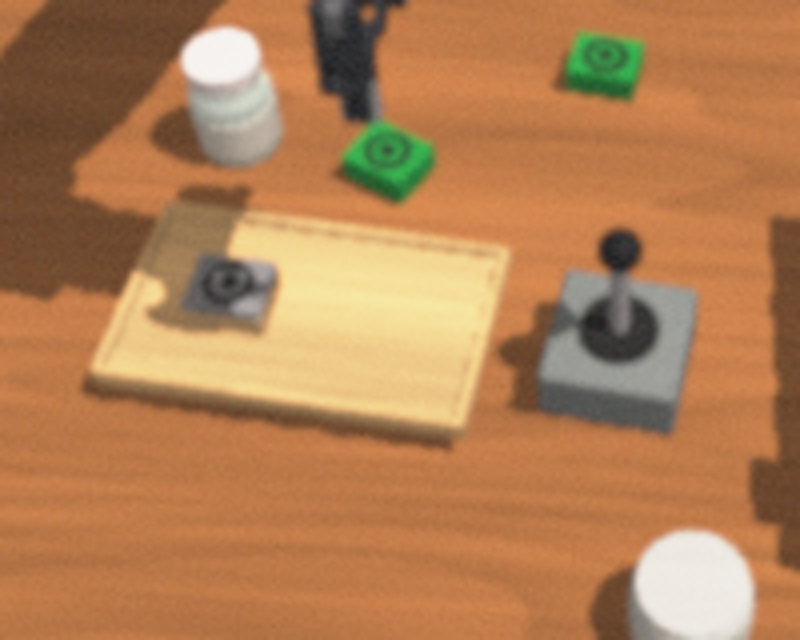

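>>> jog_arm --pt "-5 40 10 1 1" --pt "-10 90 10 2 1" --pt "-12 140 10 2 1" --pt "-12 190 10 2 1" --pt "-12 240 10 2 1" --pt "-10 290 10 2 1" --pt "-8 340 10 2 1" --pt "-5 390 5 2 1" --pt "-2 440 -5 2 1" --pt "-1 470 -15 2 1"

```text
time_s: 53.75
eef_pos: [0.5742, 0.2414, 0.2223]
ee_rot: [3.134, 0.006, 0.042]
contact_force: [-0.6, -0.3, 0.4]
grip_width: 0.0857
```

>>> jog_arm --pt "0 0 0 0 1" --pt "0 0 0 0 1"

```text
time_s: 54.0
eef_pos: [0.5745, 0.2406, 0.222]
ee_rot: [3.133, 0.007, 0.041]
contact_force: [1.1, -1.2, -0.2]
grip_width: 0.0855
```

```bash
python3 st.py
python3 - <<'E'
from fit import *
c=get_calibration('wrist')
im=get_image('wrist'); save(im,'w31')
for r in nets.landmark_of('wrist','block3_mid')[:3]:
    print(round(r['p'],2),np.round(r['xy'],1),np.round(atz('wrist',r['xy'],.109,c)[:2]*1000,1))
for r in nets.silhouettes('wrist','block3_mid')[:1]:
    print(r['p'],fit('wrist',im,c,3,.575,.268,z0=.097,mask=r['region'].astype(np.uint8)))
E
```

```text
54.0 [574.5 240.6 222. ] [179.5   0.4   2.4] q [ 0.4   0.45  0.08  1.22 -0.01  1.93] M [-0.01  -0.056  0.04 ] F [ 1.09 -1.18 -0.24] w 0.0855 tau6 0.001808758061088156
0.95 [285.  170.5] [575.2 270.9]
0.61 (array([574.6, 267.5,   2.6]), np.float64(0.023))
```

View pics/w31.png

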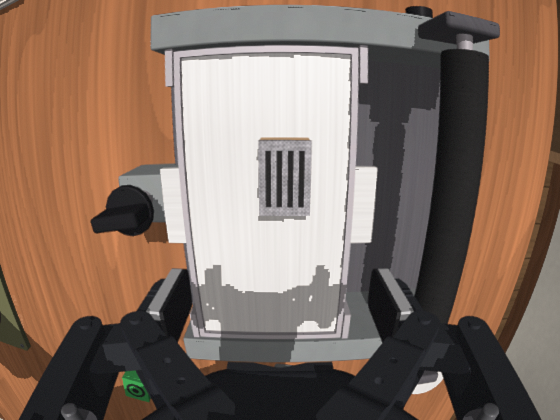

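>>> jog_arm --pt "0 15 -30 0 1" --pt "0.5 27.5 -60 0 1" --pt "0.5 27.5 -85 0 1" --pt "0.5 27.5 -102 0 1" --pt "0.5 27.5 -109.5 0 1" --pt "0.5 27.5 -109.5 0 1"

```text
time_s: 54.9
eef_pos: [0.5753, 0.2669, 0.1134]
ee_rot: [3.134, 0.006, 0.039]
contact_force: [0.2, -0.0, 0.4]
grip_width: 0.0854
```

```bash
python3 st.py
python3 - <<'E'
from h import *
im=get_image('wrist'); save(im,'w32')
E
```

```text
54.9 [575.3 266.9 113.4] [179.6   0.3   2.2] q [ 0.44  0.53 -0.07  0.98 -0.    1.97] M [-0.028 -0.068 -0.064] F [ 0.23 -0.03  0.36] w 0.0854 tau6 -0.0006204644341778476
```

View pics/w32.png

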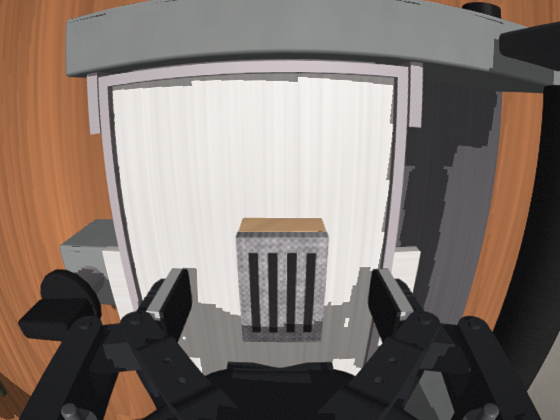

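>>> jog_arm --pt "0 0 -1 0 0" --pt "0 0 -1 0 0" --pt "0 0 -1 0 0" --pt "0 0 -1 0 0" --pt "0 0 30 0 0" --pt "0 0 70 0 0" --pt "0 0 105 0 0" --pt "-5 -10 122 0 0" --pt "-12 -40 127 0 0" --pt "-20 -80 127 0 0"

```text
time_s: 56.2
eef_pos: [0.5549, 0.1863, 0.2404]
ee_rot: [3.134, 0.006, 0.04]
contact_force: [0.6, 0.4, -1.1]
grip_width: 0.0373
```

```bash
python3 st.py
```

```text
56.2 [554.9 186.3 240.4] [179.6   0.3   2.3] q [ 0.33  0.37  0.01  1.22 -0.01  1.86] M [-0.063 -0.088  0.02 ] F [ 0.59  0.36 -1.05] w 0.0373 tau6 0.4075953830033541
```

>>> jog_arm --pt "4 -35 0 0 0" --pt "8 -80 0 -1 0" --pt "12 -125 0 -2 0" --pt "18 -170 0 -3 0" --pt "25 -215 0 -4 0" --pt "33 -260 0 -5 0" --pt "42 -310 0 -6.5 0" --pt "50 -355 0 -6.5 0" --pt "55 -400 -10 -6.5 0" --pt "57 -430 -30 -6.5 0"

```text
time_s: 57.45
eef_pos: [0.6113, -0.2461, 0.2096]
ee_rot: [3.133, 0.006, -0.075]
contact_force: [0.0, 1.1, -2.1]
grip_width: 0.037
```

>>> jog_arm --pt "0 0 -10 0 0" --pt "0 0 -10 0 0"

```text
time_s: 57.7
eef_pos: [0.6095, -0.2455, 0.1976]
ee_rot: [3.135, 0.01, -0.075]
contact_force: [0.0, 0.9, -1.4]
grip_width: 0.0366
```

```bash
python3 st.py
python3 - <<'E'
from h import *
im=get_image('wrist'); save(im,'w33')
im=get_image('scene'); save(im,'s33',(120,130,350,310),3.4)
E
```

```text
57.7 [ 609.5 -245.5  197.6] [179.6   0.6  -4.3] q [-0.38  0.52  0.14  1.2  -0.01  1.27] M [ 0.034 -0.015  0.011] F [ 0.04  0.92 -1.39] w 0.0366 tau6 -0.005319424235494807
```

View pics/s33.png

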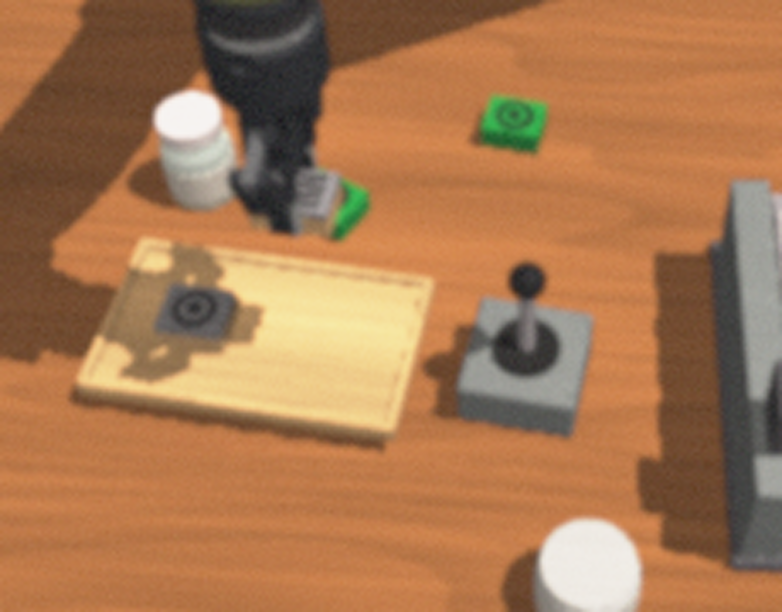

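View pics/w33.png

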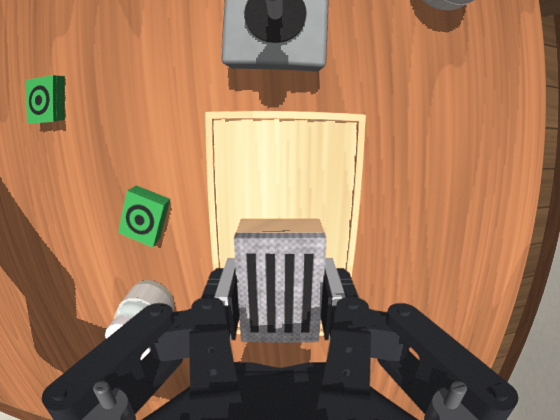

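>>> jog_arm --pt "1 1 -30 0 0" --pt "2 1.5 -70 0 0" --pt "2 1.5 -110 0 0" --pt "2 1.5 -135 0 0" --pt "2 1.5 -146 0 0" --pt "2 1.5 -150 0 0" --pt "2 1.5 -151 0 0" --pt "2 1.5 -151 0 0"

```text
time_s: 58.8
eef_pos: [0.6138, -0.2438, 0.0499]
ee_rot: [3.133, 0.004, -0.074]
contact_force: [-0.4, 0.9, -0.8]
grip_width: 0.0374
```

```bash
python3 st.py
```

```text
58.8 [ 613.8 -243.8   49.9] [179.5   0.2  -4.2] q [-0.37  0.62 -0.09  0.87 -0.01  1.27] M [0.086 0.016 0.015] F [-0.41  0.85 -0.76] w 0.0374 tau6 7.400266213153373e-05
```

>>> jog_arm --pt "-1 0 -3 0 0" --pt "-1 0 -4.5 0 0" --pt "-1 0 -4.5 0 0"

```text
time_s: 59.18
eef_pos: [0.6132, -0.2441, 0.0467]
ee_rot: [3.133, 0.003, -0.074]
contact_force: [-1.7, 0.4, 6.2]
grip_width: 0.0374
```

```bash
python3 st.py
```

```text
59.175 [ 613.2 -244.1   46.7] [179.5   0.2  -4.2] q [-0.37  0.62 -0.1   0.86 -0.01  1.27] M [ 0.129  0.27  -0.029] F [-1.68  0.38  6.17] w 0.0374 tau6 0.0058047150378115475
```

Contact with the rack floor; release, rise and retreat towards the start side.

>>> jog_arm --pt "0 0 0 0 0.6" --pt "0 0 0 0 0.75" --pt "0 0 0 0 0.95" --pt "0 0 20 0 1" --pt "0 0 60 0 1" --pt "0 0 105 0 1" --pt "0 0 150 0 1" --pt "-40 0 190 0 1" --pt "-90 0 210 0 1" --pt "-140 0 210 0 1"

```text
time_s: 60.42
eef_pos: [0.4731, -0.2447, 0.2588]
ee_rot: [3.131, -0.001, -0.073]
contact_force: [-0.2, -0.4, -0.8]
grip_width: 0.0854
```

>>> jog_arm --pt "-40 0 0 0 1" --pt "-80 0 0 0 1" --pt "-110 0 0 0 1" --pt "-110 0 0 0 1" --pt "-110 0 0 0 1"

```text
time_s: 61.05
eef_pos: [0.364, -0.245, 0.259]
ee_rot: [3.13, -0.003, -0.073]
contact_force: [0.3, 0.5, -0.5]
grip_width: 0.0853
```

```bash
python3 st.py; python3 pl.py
python3 - <<'E'
from h import *
im=get_image('top'); save(im,'t34',scale=1.4)
im=get_image('scene'); save(im,'s34',scale=1.4); save(im,'s34k',(120,130,350,310),3.4)
E
```

```text
61.05 [ 364. -245.  259.] [179.4  -0.2  -4.2] q [-0.59  0.1  -0.3   1.16 -0.01  1.06] M [ 0.003 -0.035  0.003] F [ 0.27  0.48 -0.48] w 0.0853 tau6 0.00011574565178307239
61.25 -4.2 [-0.038 -0.016 -0.019] [187.33 192.81 193.67]
```

View pics/t34.png

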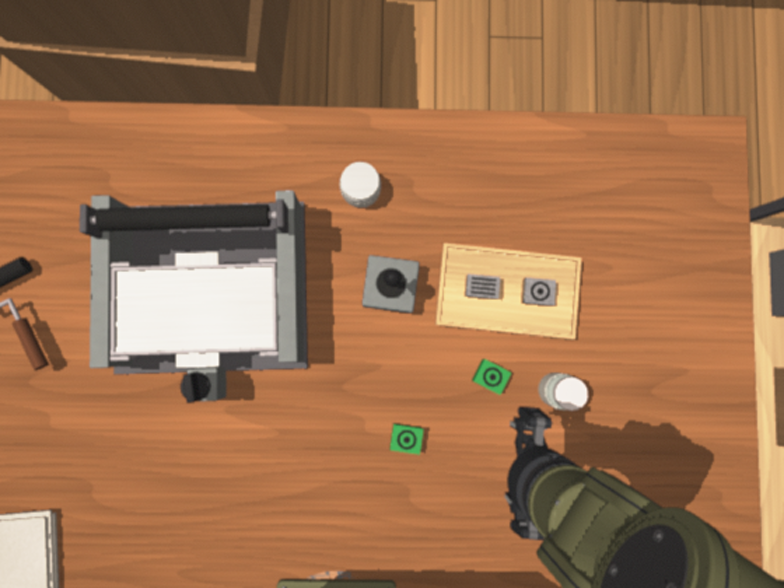

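View pics/s34.png

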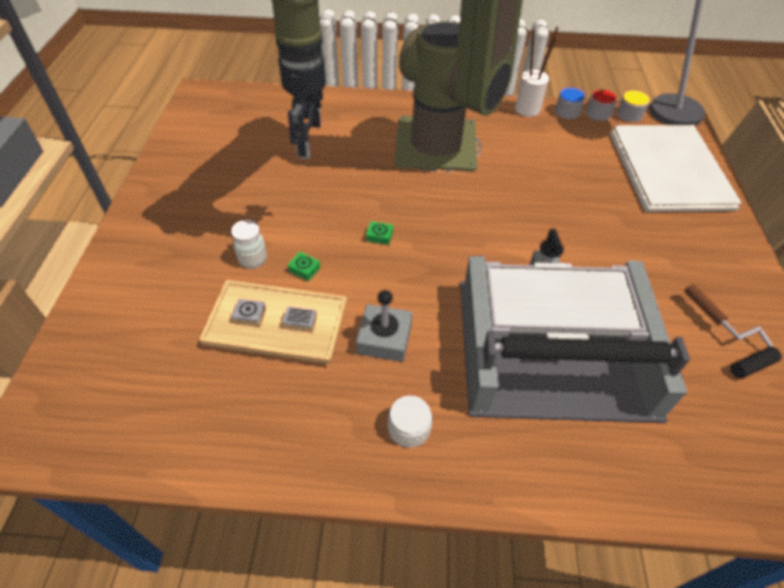

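View pics/s34k.png

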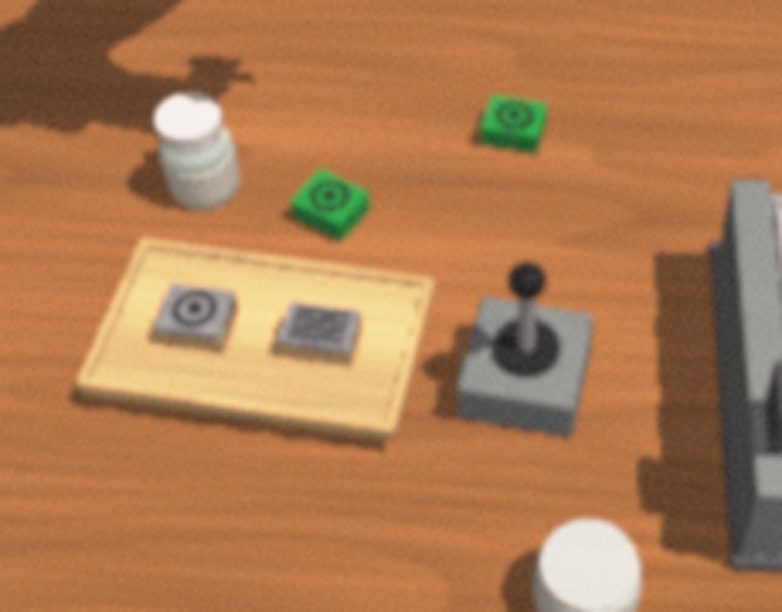

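```bash
python3 -c "
from rig import ticket; print(ticket.hand_in())"
```

```text
the job is handed in; nothing more can be done
None
```

I finished the job in the order asked and handed it in at about 61 s of the 210 s allowed. The hand-in reports no verdict.

- **Jack:** I turned the knob about 171° clockwise, until the torque on the last joint rose by about 0.047 N m. That is the bed's weight coming onto the jack. On release the bed edge in the scene picture went back to its resting position. The lift was less than about 1 mm, and the platform still showed up in the last check.
- **Blocks found:** only two were there, block2 (discs) and block3 (bars along its length). The two green look-alikes were not touched.
- **Printing:** both blocks lay flat, relief up, on the bed. Block3 was knocked about 2 cm aside there while the arm was away, but it stayed flat and on the bed. I held the lever against its stop for a little over 2 s, at about 8 N. The roller crossed both blocks and came home when the lever sprang back upright.
- **Drying rack:** the last top and scene pictures show both blocks flat on the rack floor, relief up. The roller is home, the lever is upright, and the tin and jar are untouched.

No last check failed. Early on, measuring the platform's height from the wrist picture was inconclusive: it gave 77 to 86 mm. I relied on the torque step and the bed's return instead. The moment reading was too noisy to show the contact by itself.

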